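Drift a repair-stand flange into line and fit its bolts

TASK

The socket flange of the repair stand's bench mount hangs on one finger-tight bolt and its other holes are out of line with the riser below: work the tapered drift pin down through the hole diagonally opposite that bolt until its grip sits on the flange, and leave it standing there to hold the holes in line. Then drop the two bolts from the wooden holder into the two remaining holes until their washers lie flat on the flange. Feel everything in gently, the casting is soft and pushing harder than about 30 N marks it, and leave the other things on the bench where they are.

Things in the scene. Friction and masses are not known exactly. Their poses are not given: they have to be found in the camera images.
- riser: Black steel riser fixed to the bench: top 170 x 170 mm, 8 thick, 60 above the bench, 52 clear beneath; side walls at y = +-81. Origin on the bench under its centre, axes along its edges. Its three 14.5 mm through holes, hidden by the flange, match hole_far, hole_1, hole_2 once in line; hand-marked, the pattern sits up to 0.024 rad askew to the edges, either way, about the fitted bolt.
- flange: Soft aluminium flange flat on the riser: plate 130 x 130 x 8 mm, top 68 above the bench; mid-plate a 44 mm tube, rim 48 above the plate's lower face, and low ribs. Origin at the plate's lower face on the fitted bolt's axis (a corner); x and y run along its edges to hole_1 and hole_2. It only swings about that bolt, stiffly: 2.1 N m, 16 N sideways at hole_far. Pushing over 30 N marks it.
- bolt_fitted (a point): Bolt already fitted, axis at the flange's top face (head as on the other bolts). About it the flange starts 0.052 to 0.068 rad anticlockwise, seen from above, of being in line: the riser's holes lie clockwise of the flange's by 6.8 to 8.8 mm at hole_far (130 mm away), 4.8 to 6.3 mm at hole_1 and hole_2, so bolts cannot enter until it is swung back clockwise.
- hole_far (a point): Mouth centre, at the flange's top face, of the 14.5 mm through hole diagonally opposite the fitted bolt (92 mm along x and 92 mm along y of the flange from it): the hole for the drift pin. z up.
- hole_1 (a point): Mouth centre, at the flange's top face, of the 14.5 mm hole 92 mm along the flange's x from the fitted bolt. A bolt goes here. z up.
- hole_2 (a point): Mouth centre, at the flange's top face, of the 14.5 mm hole 92 mm along the flange's y from the fitted bolt. A bolt goes here. z up.
- drift_grip (a point): Middle of the drift pin's blue ribbed grip (22 mm across, 55 mm tall); z along the pin, away from its point. It stands upright in one of the three holes of the pale wooden holder block.
- drift_shoulder (a point): Drift pin, centre of the grip's flat lower face, 27.5 mm below drift_grip. Below it: 14 mm steel shank for 3 mm, then an even taper to a blunt 5 mm point, 46 mm below the shoulder. 140 g. Wedging the flange round takes some 12 to 25 N of push, more with depth; home when this face rests on the flange.
- bolt1_head (a point): Bolt, half-way up its round socket head (18 mm across, 12 mm tall, dark steel; 6 mm from this point to its top); z along the bolt, away from its end. It stands upright in the holder block. Bolt1 and bolt2 are alike and either may go in either hole.
- bolt1_seat (a point): The same bolt, underside of its fixed washer (24 mm across, 2.5 mm thick), 8.5 mm below bolt1_head. Shank below it: 12 mm across, 40 mm long, last 4 mm chamfered to 8 mm. 60 g, no thread to turn: it drops in.
- bolt2_head (a point): Second bolt, same sizes, same point.
- bolt2_seat (a point): Second bolt, same sizes, underside of its washer.
- holder: Pale wooden holder block, 70 x 190 x 62 mm tall, standing fixed on the bench; origin at its underside's centre. Three 16 mm wide, 56 mm deep holes in its top at y = -60, 0 and 60 mm hold the drift and the two bolts in any order, their shoulder or washer resting on the top face.
- lube: Bystander: white lubricant bottle, red cap, 52 across, 160 tall (mm), loose, beside the work on the robot's right; origin under its middle.
- grease: Bystander: grease jar, 72 across, 60 tall (mm), loose, on the robot's right; origin under its middle.
- spanner: Bystander: steel spanner, 180 long (mm), loose, on the robot's left; origin under its middle.
- mallet: Bystander: hammer, 260 long (mm), loose, on the robot's left; origin under its middle.
- pedal: Bystander: black flat pedal, 95 x 75 x 22 (mm), loose, beyond the work; origin under its middle.
- crank: Bystander: black crank arm, about 230 mm long, on a 104 mm steel chainring, loose, beyond the work; origin under the chainring's centre.
- dish: Bystander: small steel parts dish, 70 across, 22 high (mm), loose, between the work and the robot; origin under its middle.
- tape: Bystander: roll of black tape, 56 across, 20 high (mm), loose, beyond the work; origin under its middle.
Not all that is in view belongs to the job. There is more than one size of the part that bears drift_grip; the job needs the smallest. Of the things like the holder, leave any that is yellow; of the rest the larger one is meant.

How it is judged:
On the way, in this order (a step that is already met when the one before it is completed fails the run):
1. The drift pin is home in the far hole: grip on the flange, upright (z of drift_shoulder in the frame of hole_far between -0.003 and 0.0015 m and horizontal distance between drift_shoulder and hole_far below 0.003 m and angle between drift_grip's own z axis and vertical below 0.15 rad), for 0.2 s.
2. With the drift still home, a bolt is home in one of the two remaining holes (all of step 1 and ((z of bolt1_seat in the frame of hole_1 between -0.003 and 0.0015 m and horizontal distance between bolt1_seat and hole_1 below 0.003 m and angle between bolt1_head's own z axis and vertical below 0.08 rad) or (z of bolt1_seat in the frame of hole_2 between -0.003 and 0.0015 m and horizontal distance between bolt1_seat and hole_2 below 0.003 m and angle between bolt1_head's own z axis and vertical below 0.08 rad) or (z of bolt2_seat in the frame of hole_1 between -0.003 and 0.0015 m and horizontal distance between bolt2_seat and hole_1 below 0.003 m and angle between bolt2_head's own z axis and vertical below 0.08 rad) or (z of bolt2_seat in the frame of hole_2 between -0.003 and 0.0015 m and horizontal distance between bolt2_seat and hole_2 below 0.003 m and angle between bolt2_head's own z axis and vertical below 0.08 rad))), for 0.2 s.
At the end, for the whole second after the job is handed in: The drift pin stands in the far hole with its grip's lower face within 1.5 mm of the flange's top, within 3 mm of the hole's centre and upright within 0.15 rad; one bolt stands in each of the two remaining holes, its washer within the same distances and upright within 0.08 rad; all three at rest (all of step 1 and linear speed of each of drift, bolt1, bolt2 below 0.02 m/s and ((z of bolt1_seat in the frame of hole_1 between -0.003 and 0.0015 m and horizontal distance between bolt1_seat and hole_1 below 0.003 m and angle between each of bolt1_head, bolt2_head's own z axis and vertical below 0.08 rad and z of bolt2_seat in the frame of hole_2 between -0.003 and 0.0015 m and horizontal distance between bolt2_seat and hole_2 below 0.003 m) or (z of bolt1_seat in the frame of hole_2 between -0.003 and 0.0015 m and horizontal distance between bolt1_seat and hole_2 below 0.003 m and angle between each of bolt1_head, bolt2_head's own z axis and vertical below 0.08 rad and z of bolt2_seat in the frame of hole_1 between -0.003 and 0.0015 m and horizontal distance between bolt2_seat and hole_1 below 0.003 m))); the robot touches nothing.
It fails at once if The drift pin's contact forces on flange and riser, push and pinch together, pass 85 N (contact force between drift and riser above 85 N).
It fails at once if The first bolt's contact forces on flange and riser, push and pinch together, pass 40 N (contact force between bolt1 and riser above 40 N).
It fails at once if The second bolt's contact forces on flange and riser, push and pinch together, pass 40 N (contact force between bolt2 and riser above 40 N).
It fails at once if The arm or gripper itself presses on the flange or riser with more than 30 N (contact force between the arm and riser above 30 N).
It fails at once if Another thing on the bench is moved more than 30 mm (distance of any of lube, grease, spanner, mallet, pedal, crank, dish, tape from where it was at the start of the episode above 0.03 m).
It also fails if it takes over 72 s, if anything falls off the work surface, if the arm or the gripper's body presses on something with over 40 N, if the wrist force passes 120 N, or if a joint passes its speed limit or range.

ROBOT

A 7-joint arm with a two-finger parallel gripper is mounted at the origin on the work surface. World frame = base frame: x ahead of the robot, y to its left, z up, the work surface at z = 0. Lengths are in m, angles in rad, forces in N, time in s.
With the tool pointing down it reaches from about 0.425 to 0.925 m from the base axis. Payload 6.8 kg.
Tool frame: the origin (TCP) lies at the very end of the fingers, on their centre line; the grasp point (between the pads) lies r.grip_depth behind it (r.grip_depth is the distance from the TCP to the grasp point, in m); z points along the fingers, x is the direction in which the jaws open and shut, and the axes are right-handed (so a half turn about z gives the same grasp; the last joint's range is limited). The gripper opens to 85 mm and grips with 20 to 120 N. Pads are 22 mm wide; open, the fingers measure 114 mm over their backs; the gripper's body (76 mm by 85 mm) begins 54 mm behind the grasp point. The pads swing forward as they close: fully open they stand 13 mm farther back than shut.
Start: joints at [-1.24, 0.477, 0.022, 1.555, -0.011, 1.109, -0.083], TCP at [0.287, 0.611, 0.205] pointing down, gripper open.
Joint ranges: [-2.96, 2.96], [-0.34, 2.1], [-1.41, 1.46], [0.24, 2.44], [-1.37, 4.51], [0.17, 1.92], [-2.96, 2.96]. Speed limits (rad/s): [2.39, 2.39, 3.14, 3.14, 3.14, 3.14, 3.14].

INTERFACE

Orientations are given as a rotation vector (axis times angle).
In Python, from bench import readout, grab_frame, workorder, r gives the robot as it stands.
- The arm moves only by the shell command python3 -m handwheel 'ROWS' [FORCE]. ROWS is text: rows parted by semicolons, each of 7 numbers parted by spaces: the shift along the tool's x, y, z in mm, then the turn, a rotation vector about the tool's x, y, z in degrees, then the finger opening in mm, from 0 to 85.4. A call has 1 to 12 rows; each row is the pose to reach, as a shift and turn from the pose commanded when the call began, along the tool's axes at that moment; what a row does not reach only later rows make up. A row lasts 1/8 s, in which the tool goes at most 62.5 mm and 10.7 degrees, less where a joint would pass 70% of its speed; a pose out of reach is approached as far as the arm can. A call with a gripper value outside its range is refused whole. The fingers move at their own pace and stop on an object; FORCE is the grip in N (left out, the last holds). Time passes only in rows, so rows that repeat a pose let the fingers close. It gives the time, the measured TCP pose, the force and the opening at its end, in the units of the state.
- readout.get_obs(): the state, without advancing time (a new reading comes with each control period).
- grab_frame(name): name is "side" or "top" or "wrist"; returns a dict with "pixels" (480x640x3 uint8, red, green, blue), "fx", "fy", "cx", "cy" (pixels), "D" ([k1, k2, p1, p2, k3] as OpenCV has them; the pictures are not rectified), "rvec" (rotation vector, rad) and "tvec" (3), from world to camera coordinates, as OpenCV has them. Camera axes: x right, y down, z forward; pixel columns grow to the right and rows downward; lengths in m; the calibration is good to about 2 mm. A picture is of the moment at which its call begins. There is no depth.
- workorder.hand_in(): hands the job in, once; it reports no verdict.
The state is a dict: "clock": time; "joints": joint angles; "qvel": joint speeds; "tau": joint torques, N m; "tcp_pos": TCP position; "orientation": TCP orientation; "contact_force": force on the tool from outside, world axes, zero at the start; "moment": the same for the moment, N m; "grip_width": finger opening in m.
Only numpy, scipy, OpenCV 4.12 (cv2) and the standard library are available. Lean on these libraries where they do the work, as an engineer would, in place of code of your own. Each camera call takes 0.05 s, during which the arm holds its last target.

## Working session

There is one attempt and no reset: what is moved stays moved. The work goes in short steps, Python scripts to look and compute and a shell command to move; the robot and the scene stay as the last step left them, time stands still between calls to the robot, and variables do not carry over. Pictures are saved under pics/ and viewed, and the job is handed in when it is done.

```bash
ls; mkdir -p pics; python3 - <<'E'
from bench import readout, grab_frame, workorder, r
import cv2
print(readout.get_obs()); print(r.grip_depth)
for n in ("side","top","wrist"):
    f=grab_frame(n); cv2.imwrite(f"pics/{n}0.png",f["pixels"][:,:,::-1]); print(n,{k:v for k,v in f.items() if k!="pixels"})
E
```

```text
pics
{'clock': 0.0, 'joints': array([-1.2400991 ,  0.47776261,  0.02230347,  1.55644816, -0.01148498,
        1.10929119, -0.08310092]), 'qvel': array([ 0.00020351, -0.00100343,  0.00047517,  0.00087739, -0.00045987,
       -0.00181365,  0.00024254]), 'tau': array([ 5.19705773e-04, -5.96448934e+01,  1.60841994e+00, -2.81206477e+01,
        1.25251128e-02,  8.90010386e-03, -2.88354130e-06]), 'tcp_pos': array([0.28650448, 0.61047848, 0.20355159]), 'orientation': array([ 2.65072429e+00,  1.68421936e+00, -2.24738471e-03]), 'contact_force': array([-0.0513962 , -0.70305963, -0.28241321]), 'moment': array([-0.00369986,  0.05336864,  0.02841901]), 'grip_width': 0.08528568420274016}
0.0187
side {'fx': 488.6499676623712, 'fy': 488.6499676623712, 'cx': 319.8646385406746, 'cy': 238.2989073018441, 'D': array([-0.06301742,  0.        ,  0.        ,  0.        ,  0.        ]), 'rvec': array([ 2.32098733, -0.60770341,  0.23362467]), 'tvec': array([-0.42360308,  0.22647225,  1.09120446])}
top {'fx': 458.54614294043756, 'fy': 458.54614294043756, 'cx': 311.3199830640102, 'cy': 238.98944194412542, 'D': array([-0.07064764,  0.        ,  0.        ,  0.        ,  0.        ]), 'rvec': array([ 2.12509584, -2.14355491,  0.17893297]), 'tvec': array([-0.01109247,  0.50276588,  1.01528317])}
wrist {'fx': 349.3839950278962, 'fy': 349.3839950278962, 'cx': 318.8784257027298, 'cy': 236.73747936479464, 'D': array([-0.04366794,  0.        ,  0.        ,  0.        ,  0.        ]), 'rvec': array([-2.40802021, -1.53259735, -0.24865584]), 'tvec': array([-0.67416371, -0.0432266 ,  0.38064131])}
```

View pics/top0.png

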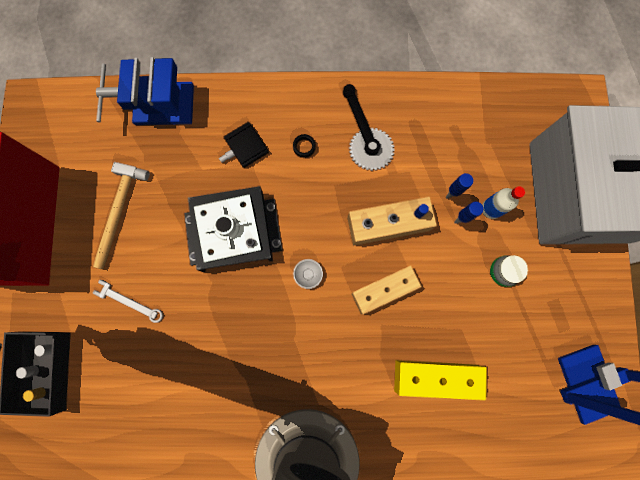

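View pics/side0.png

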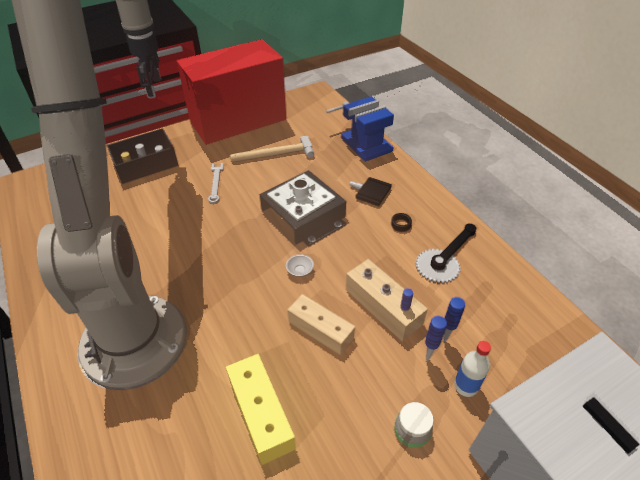

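View pics/wrist0.png

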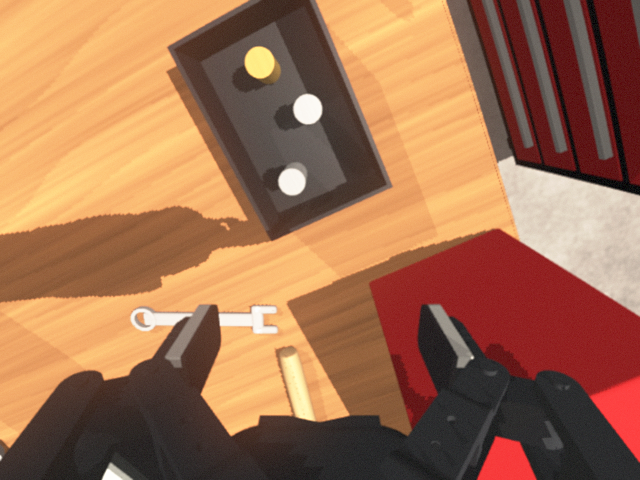

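```bash
cat > h.py <<'E'
import numpy as np, cv2
from scipy.spatial.transform import Rotation as R
from bench import readout, grab_frame, workorder, r
def K(f): return np.array([[f["fx"],0,f["cx"]],[0,f["fy"],f["cy"]],[0,0,1]])
def px2w(f,uv,z):
    u=cv2.undistortPoints(np.array([[uv]],float),K(f),f["D"])[0,0]
    Rm=cv2.Rodrigues(f["rvec"])[0]; c=-Rm.T@f["tvec"]; d=Rm.T@np.array([u[0],u[1],1])
    return c+d*(z-c[2])/d[2]
def ray(f,uv):
    u=cv2.undistortPoints(np.array([[uv]],float),K(f),f["D"])[0,0]
    Rm=cv2.Rodrigues(f["rvec"])[0]; c=-Rm.T@f["tvec"]; d=Rm.T@np.array([u[0],u[1],1]); return c,d/np.linalg.norm(d)
def tri(obs):
    A=np.zeros((3,3));b=np.zeros(3)
    for f,uv in obs:
        c,d=ray(f,uv);P=np.eye(3)-np.outer(d,d);A+=P;b+=P@c
    return np.linalg.solve(A,b)
def w2px(f,p): return cv2.projectPoints(np.array(p,float).reshape(-1,1,3),f["rvec"],f["tvec"],K(f),f["D"])[0].reshape(-1,2)
def crop(f,u0,v0,u1,v1,s,name):
    im=cv2.resize(f["pixels"][v0:v1,u0:u1,::-1],None,fx=s,fy=s,interpolation=cv2.INTER_CUBIC)
    for u in range((u0//10+1)*10,u1,10):
        cv2.line(im,((u-u0)*s,0),((u-u0)*s,6 if u%50 else 14),(0,0,255),1)
        if u%50==0: cv2.putText(im,str(u),((u-u0)*s,26),0,.4,(0,0,255),1)
    for v in range((v0//10+1)*10,v1,10):
        cv2.line(im,(0,(v-v0)*s),(6 if v%50 else 14,(v-v0)*s),(0,0,255),1)
        if v%50==0: cv2.putText(im,str(v),(16,(v-v0)*s+4),0,.4,(0,0,255),1)
    cv2.imwrite("pics/"+name,im)
def goto(p,yaw=None,Rt=None,base=None):
    """shift in mm, rotvec in deg in tool axes, from measured pose (or base=(p,rotvec))"""
    o=readout.get_obs(); p0,r0=(o["tcp_pos"],o["orientation"]) if base is None else base
    R0=R.from_rotvec(r0)
    if Rt is None: # tool down, tool x at angle yaw
        Rt=down(yaw)
    d=R0.inv().apply(np.array(p)-p0)*1000; w=np.degrees((R0.inv()*Rt).as_rotvec())
    return np.round(d,1),np.round(w,2)
def down(yaw):
    c,s=np.cos(yaw),np.sin(yaw)
    return R.from_matrix(np.array([[c,s,0],[s,-c,0],[0,0,-1]]))
E
python3 - <<'E'
from h import *
import pickle
t=grab_frame("top"); s=grab_frame("side"); pickle.dump((t,s),open("f0.pkl","wb"))
crop(t,175,175,295,285,6,"tf.png"); crop(t,340,180,450,250,7,"th.png")
crop(s,250,165,360,250,7,"sf.png"); crop(s,340,250,440,345,6,"sh.png")
o=readout.get_obs(); M=R.from_rotvec(o["orientation"]).as_matrix(); print(M)
f=grab_frame("wrist"); Rm=cv2.Rodrigues(f["rvec"])[0]; c=-Rm.T@f["tvec"]; print(M.T@(c-o["tcp_pos"]), M.T@Rm.T)
E
```

```text
[[ 4.24835929e-01  9.05270315e-01 -3.01898280e-04]
 [ 9.05269975e-01 -4.24836032e-01 -7.86667717e-04]
 [-8.40404199e-04  6.09052616e-05 -9.99999645e-01]]
[ 0.00044609 -0.08176898 -0.1688768 ] [[ 9.99998661e-01  1.41789822e-03 -8.16912003e-04]
 [-1.08150215e-03  9.47305267e-01  3.20330395e-01]
 [ 1.22806094e-03 -3.20329083e-01  9.47305532e-01]]
```

View pics/tf.png

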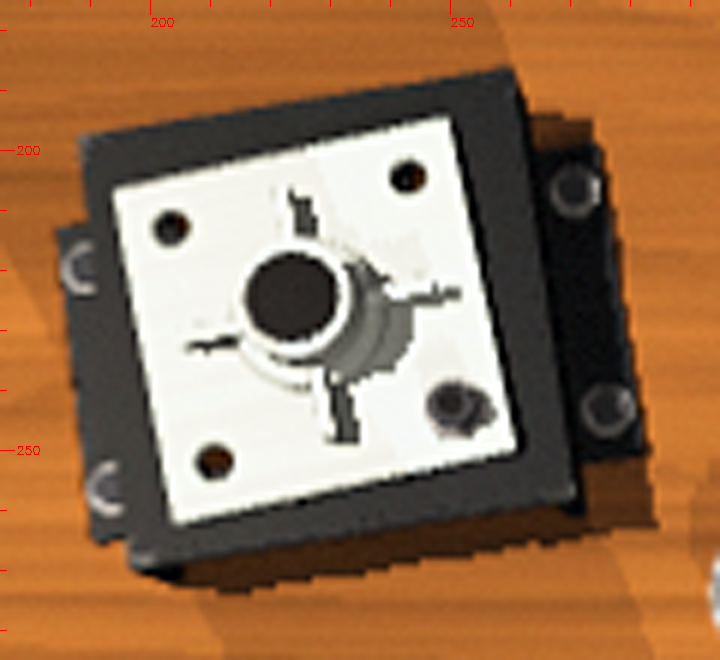

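View pics/th.png

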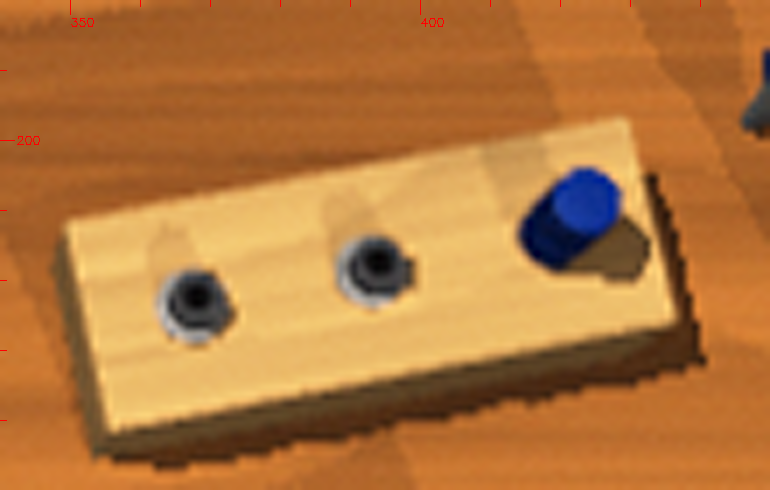

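View pics/sf.png

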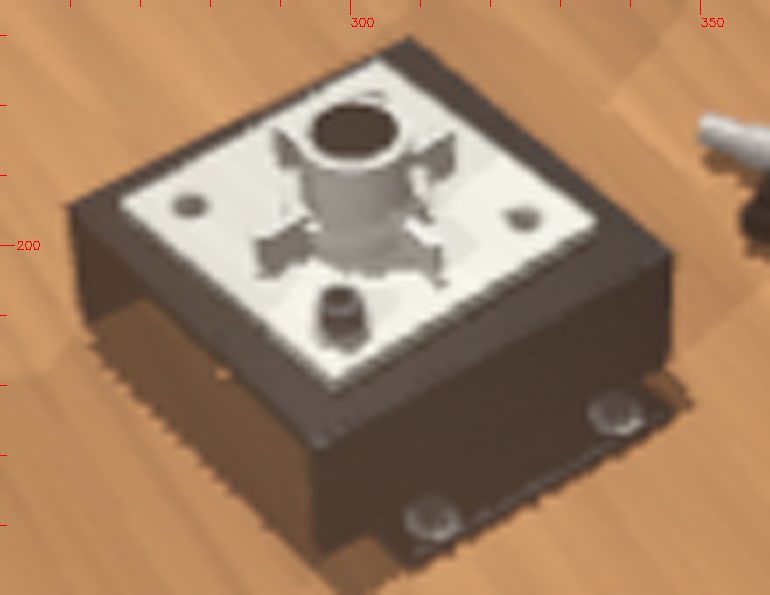

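View pics/sh.png

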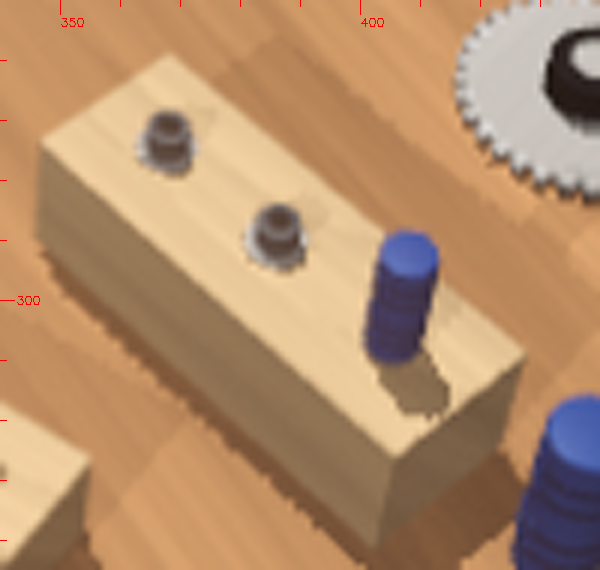

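```bash
python3 - <<'E'
from h import *
import pickle
t,s=pickle.load(open("f0.pkl","rb"))
T={"far":((203.5,213),.068),"h1":((243,204.5),.068),"h2":((210.8,252),.068),"fit":((251.2,242.5),.0825),"drift":((424,208.9),.117),"bA":((368.1,222.3),.0765),"bB":((394.1,217.4),.0765)}
S={"h1":((324.6,196.3),.068),"h2":((277.1,194.4),.068),"drift":((408.2,292),.117),"bA":((368.3,270.5),.0765),"bB":((386.8,286),.0765),"fit":((298.8,207.3),.0825)}
P={}
for k in T:
    a=px2w(t,*T[k]); P[k]=a
    print(k,"top",a.round(4), "side",px2w(s,*S[k]).round(4) if k in S else "", "tri",tri([(t,T[k][0]),(s,S[k][0])]).round(4) if k in S else "")
d=lambda a,b:np.linalg.norm((P[a]-P[b])[:2])
print(d("far","h1"),d("far","h2"),d("fit","h1"),d("fit","h2"),d("far","fit"),d("drift","bB"),d("bA","bB"))
for c in [(340+65/7,180+222/7),(340+630/7,180+120/7),(340+682/7,180+322/7),(340+108/7,180+432/7)]: print(px2w(t,c,.062).round(4))
for c in [(175+82/6,175+137/6),(175+515/6,175+70/6),(175+575/6,175+492/6),(175+132/6,175+560/6)]: print(px2w(t,c,.060).round(4))
E
```

```text
far top [0.5605 0.2299 0.068 ] side  tri 
h1 top [0.5795 0.1398 0.068 ] side [0.5764 0.1359 0.068 ] tri [0.5801 0.1408 0.0627]
h2 top [0.4706 0.2106 0.068 ] side [0.4685 0.206  0.068 ] tri [0.4712 0.2119 0.0623]
fit top [0.4891 0.1179 0.0825] side [0.4893 0.1177 0.0825] tri [0.4892 0.1179 0.0824]
drift top [ 0.5542 -0.2609  0.117 ] side [ 0.5538 -0.2622  0.117 ] tri [ 0.5547 -0.2613  0.1154]
bA top [ 0.5338 -0.1433  0.0765] side [ 0.5331 -0.1443  0.0765] tri [ 0.5339 -0.1434  0.0751]
bB top [ 0.5446 -0.2023  0.0765] side [ 0.5446 -0.2026  0.0765] tri [ 0.5447 -0.2024  0.0763]
0.09206198412091669 0.09195205204137265 0.09296782673849358 0.09449762798079016 0.13281513377007823 0.05936278690672203 0.06004918502966583
[ 0.5618 -0.1028  0.062 ]
[ 0.5949 -0.2904  0.062 ]
[ 0.5269 -0.3038  0.062 ]
[ 0.4922 -0.1151  0.062 ]
[0.5987 0.2677 0.06  ]
[0.6235 0.1004 0.06  ]
[0.4593 0.0761 0.06  ]
[0.4348 0.2427 0.06  ]
```

```bash
python3 - <<'E'
from h import *
import pickle
t,s=pickle.load(open("f0.pkl","rb"))
y=np.radians(-32.5)
print(goto([.45,.15,.28],y),goto([.55,-.24,.26],y))
for uv in [(468,216),(458,190)]: print(px2w(t,uv,0))
E
```

```text
(array([-347.9,  343.6,  -75.6]), array([3.000e-02, 2.000e-02, 9.736e+01])) (array([-658.4,  599.9,  -55.4]), array([3.000e-02, 2.000e-02, 9.736e+01]))
[ 0.563312   -0.39827642  0.        ]
[ 0.62897222 -0.37780827  0.        ]
```

```bash
python3 -m handwheel '-60 60 -75 0 0 18 50; -348 344 -76 0 0 97.4 50; -348 344 -76 0 0 97.4 50; -348 344 -76 0 0 97.4 50; -348 344 -76 0 0 97.4 50; -348 344 -76 0 0 97.4 50; -348 344 -76 0 0 97.4 50; -348 344 -76 0 0 97.4 50; -658 600 -55 0 0 97.4 50; -658 600 -55 0 0 97.4 50; -658 600 -55 0 0 97.4 50; -658 600 -55 0 0 97.4 50'; python3 - <<'E'
from h import *
print(goto([.55,-.24,.26],np.radians(-32.5)))
E
```

```text
clock: 1.8
tcp_pos: [0.511, -0.0876, 0.2678]
orientation: [-3.015, 0.879, -0.001]
contact_force: [2.2, 0.9, -0.3]
grip_width: 0.0502
(array([114.8, 107.6,   7.7]), array([-0.07, -0.03, -0.  ]))
```

```bash
python3 -m handwheel '115 108 8 0 0 0 50; 115 108 8 0 0 0 50; 115 108 8 0 0 0 50; 115 108 8 0 0 0 50; 115 108 8 0 0 0 50'; python3 - <<'E'
from h import *
import pickle
print(goto([.55,-.24,.26],np.radians(-32.5)))
w=grab_frame("wrist"); pickle.dump(w,open("w1.pkl","wb")); cv2.imwrite("pics/w1.png",w["pixels"][:,:,::-1])
for n,p in dict(drift=[.5542,-.2609,.117],bA=[.5338,-.1433,.0765],bB=[.5446,-.2023,.0765]).items(): print(n,w2px(w,p))
print(readout.get_obs())
E
```

```text
clock: 2.42
tcp_pos: [0.5495, -0.2378, 0.2592]
orientation: [-3.015, 0.879, 0.001]
contact_force: [0.7, -0.5, -0.3]
grip_width: 0.05
(array([ 1.6,  1.6, -0.8]), array([-0.03,  0.05, -0.  ]))
drift [[335.65057428 231.13400269]]
bA [[252.2395936 131.6342669]]
bB [[295.18115802 176.8817685 ]]
{'clock': 2.475, 'joints': array([-0.26542845,  0.36861725,  0.7535223 ,  1.71699849, -0.27275739,
        1.16445624, -0.00240352]), 'qvel': array([-1.42014239e-02, -7.32868746e-03, -4.79746942e-05,  4.22053216e-03,
       -6.75135938e-04,  7.40856409e-04,  2.82491252e-03]), 'tau': array([ 9.55397375e-01, -4.22639644e+01,  8.86669636e+00, -2.78486770e+01,
        6.20299950e-02, -1.67545234e-02, -2.23180330e-03]), 'tcp_pos': array([ 0.54968519, -0.23722923,  0.25934934]), 'orientation': array([-3.01556711e+00,  8.77216023e-01,  6.42270080e-04]), 'contact_force': array([0.60747054, 0.36298375, 0.131217  ]), 'moment': array([ 0.07582857, -0.04093561, -0.00077932]), 'grip_width': 0.04993964365158294}
```

View pics/w1.png

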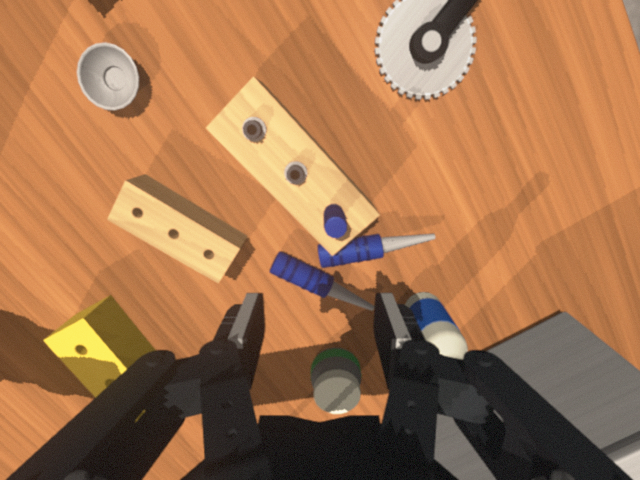

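```bash
python3 - <<'E'
from h import *
import pickle
t=grab_frame("top"); cv2.imwrite("pics/t2.png",t["pixels"][:,:,::-1]); 
t0,s0=pickle.load(open("f0.pkl","rb")); crop(t0,440,165,540,235,7,"tl.png")
w=pickle.load(open("w1.pkl","rb")); crop(w,200,70,400,240,4,"w1c.png")
crop(s0,400,280,500,410,5,"sl.png")
E
```

```text
(no output)
```

View pics/t2.png

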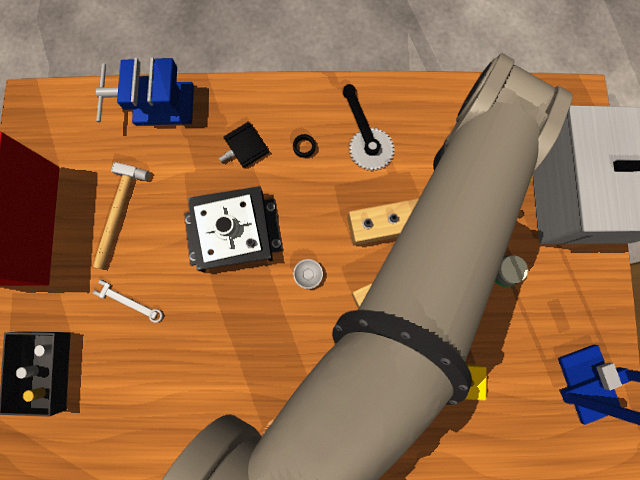

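View pics/tl.png

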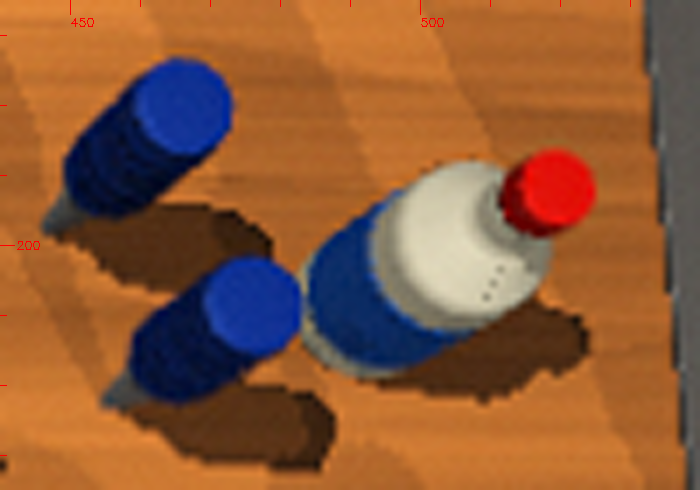

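View pics/w1c.png

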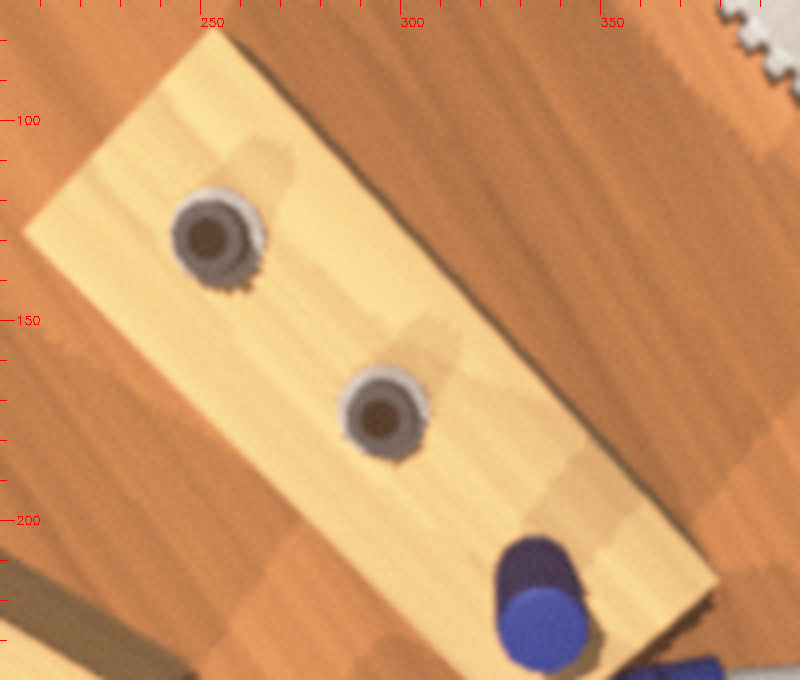

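View pics/sl.png

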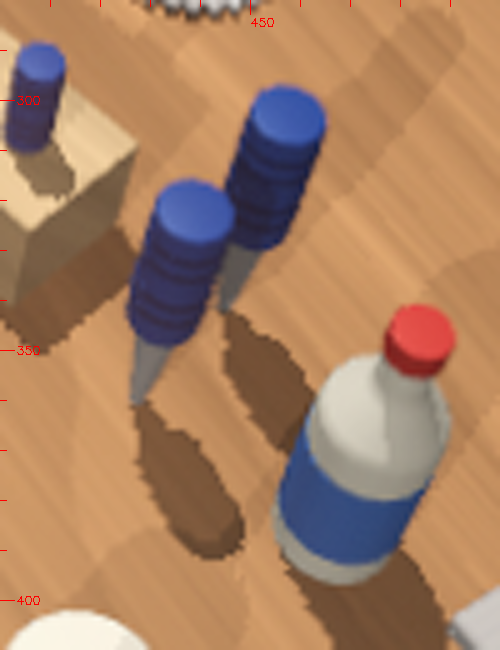

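```bash
python3 - <<'E'
from h import *
import pickle
w=pickle.load(open("w1.pkl","rb")); t,s=pickle.load(open("f0.pkl","rb"))
W={"drift":((335.7,227),.117),"bA":((251.75,129.5),.0765),"bB":((295,174.5),.0765)}
T={"drift":((424,208.9),.117),"bA":((368.1,222.3),.0765),"bB":((394.1,217.4),.0765)}
S={"drift":((408.2,292),.117),"bA":((368.3,270.5),.0765),"bB":((386.8,286),.0765)}
for k in W: print(k,px2w(w,*W[k]).round(4),tri([(t,T[k][0]),(w,W[k][0]),(s,S[k][0])]).round(4),tri([(t,T[k][0]),(w,W[k][0])]).round(4))
print(px2w(t,(494,217),0))
E
```

```text
drift [ 0.5564 -0.2575  0.117 ] [ 0.5556 -0.2602  0.1131] [ 0.5556 -0.261   0.1102]
bA [ 0.5346 -0.1414  0.0765] [ 0.5342 -0.1425  0.0745] [ 0.5341 -0.1423  0.0769]
bB [ 0.5458 -0.2002  0.0765] [ 0.5453 -0.2015  0.0749] [ 0.5452 -0.2015  0.0748]
[ 0.56042427 -0.46291475  0.        ]
```

```bash
python3 - <<'E'
from h import *
y=np.radians(-32.5)
print(goto([.555,-.260,.14],y),goto([.555,-.260,.075],y))
E
```

```text
(array([ 16.8,  16.7, 119.4]), array([-0.06,  0.03,  0.09])) (array([ 16.8,  16.8, 184.4]), array([-0.06,  0.03,  0.09]))
```

```bash
python3 -m handwheel '17 17 60 0 0 0 50; 17 17 119 0 0 0 50; 17 17 119 0 0 0 50;17 17 119 0 0 0 50' 60; python3 - <<'E'
from h import *
y=np.radians(-32.5)
print(goto([.555,-.260,.075],y))
w=grab_frame("wrist");cv2.imwrite("pics/w2.png",w["pixels"][:,:,::-1])
E
```

```text
clock: 3.02
tcp_pos: [0.556, -0.2621, 0.1427]
orientation: [-3.016, 0.878, -0.004]
contact_force: [0.1, -0.1, 0.1]
grip_width: 0.05
(array([-2.1, -1.1, 67.7]), array([-0.04, -0.13,  0.02]))
```

View pics/w2.png

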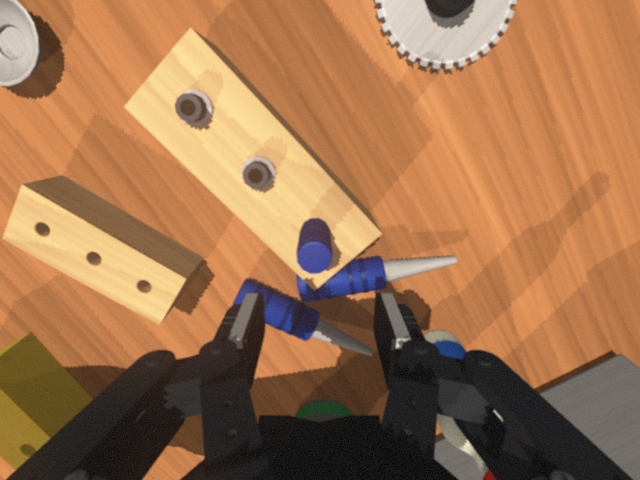

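```bash
python3 -m handwheel '-2 -1 30 0 0 0 50; -2 -1 66 0 0 0 50; -2 -1 66 0 0 0 50;-2 -1 66 0 0 0 50' 40; python3 - <<'E'
from h import *
y=np.radians(-32.5)
print(goto([.555,-.260,.075],y))
w=grab_frame("wrist");cv2.imwrite("pics/w3.png",w["pixels"][:,:,::-1])
s=grab_frame("side");crop(s,340,220,460,340,6,"s3.png")
E
```

```text
clock: 3.58
tcp_pos: [0.5552, -0.2611, 0.0771]
orientation: [3.016, -0.88, 0.006]
contact_force: [0.6, 0.2, 0.9]
grip_width: 0.0495
(array([-0.8, -0.8,  2.1]), array([-0.05, -0.21, -0.03]))
```

View pics/w3.png

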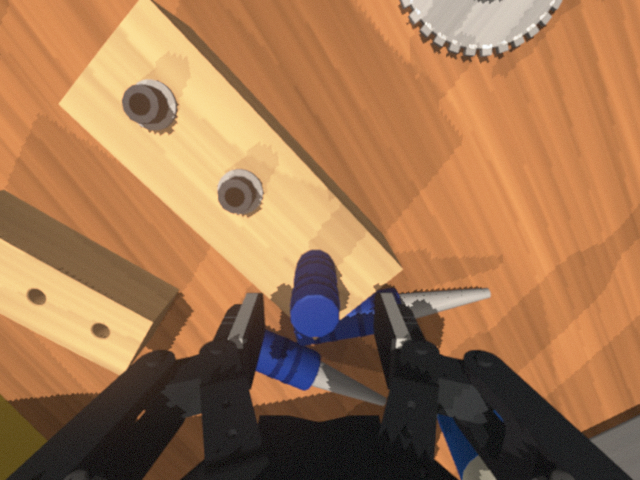

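View pics/s3.png

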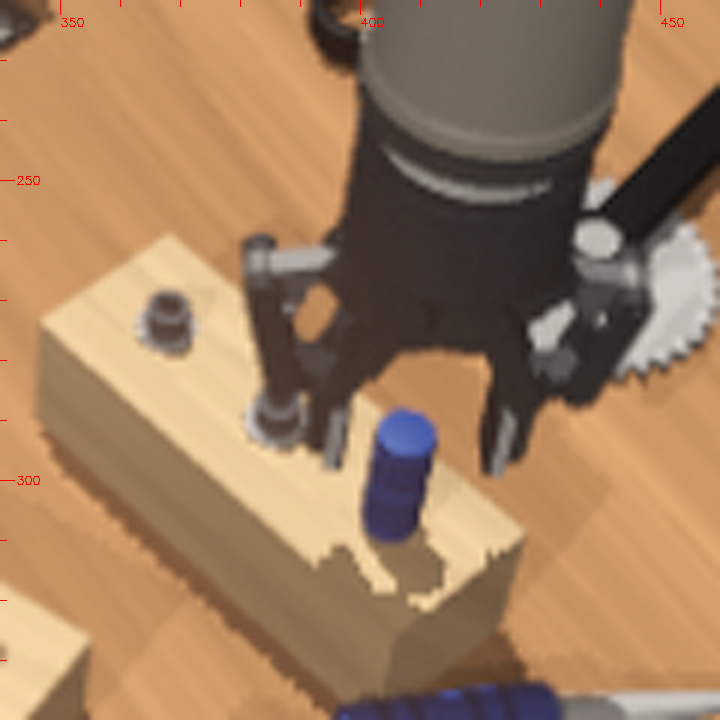

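```bash
python3 - <<'E'
from h import *
o=readout.get_obs(); s=grab_frame("side"); w=grab_frame("wrist")
M=R.from_rotvec(o["orientation"]).as_matrix()
P=[o["tcp_pos"]+M@np.array(v) for v in ([0,0,0],[.025,0,-.005],[-.025,0,-.005],[0,0,-.04])]
print(np.round(w2px(s,P),1)); print(np.round(w2px(w,P),1))
print(w2px(s,[.555,-.260,.117]),w2px(w,[.555,-.260,.117]))
E
```

```text
[[406.  302.5]
 [417.8 301.6]
 [394.8 300.7]
 [408.3 291.4]]
[[318.  282.4]
 [366.1 286.7]
 [270.  286.6]
 [317.8 324.2]]
[[408.03333652 291.05592011]] [[316.58695057 322.58550153]]
```

```bash
python3 -m handwheel '-1 -1 2 0 0 0 30; -1 -1 2 0 0 0 10; -1 -1 2 0 0 0 10; -1 -1 2 0 0 0 10; -1 -1 2 0 0 0 10' 80; python3 - <<'E'
from h import *
o=readout.get_obs(); print(o["contact_force"],o["moment"],o["grip_width"],o["tcp_pos"])
E
```

```text
clock: 4.4
tcp_pos: [0.5536, -0.259, 0.0728]
orientation: [-3.016, 0.88, -0.001]
contact_force: [0.1, 0.4, 4.6]
grip_width: 0.0189
[0.05023861 0.42801595 4.62485753] [0.19351706 0.00329876 0.02426991] 0.018906924097524706 [ 0.55359741 -0.25903136  0.07277506]
```

```bash
python3 -m handwheel '0 0 -20 0 0 0 10; 0 0 -60 0 0 0 10; 0 0 -110 0 0 0 10; 0 0 -170 0 0 0 10;0 0 -190 0 0 0 10;0 0 -190 0 0 0 10'; python3 - <<'E'
from h import *
o=readout.get_obs(); print(o["contact_force"],o["grip_width"],o["tcp_pos"])
w=grab_frame("wrist");cv2.imwrite("pics/w4.png",w["pixels"][:,:,::-1])
s=grab_frame("side");crop(s,340,120,460,260,5,"s4.png")
M=R.from_rotvec(o["orientation"]).as_matrix()
P=[o["tcp_pos"]+M@np.array(v) for v in ([0,0,.0108],[0,0,.0568],[0,0,-.0442])]
print(w2px(s,P),w2px(w,P))
# target above far hole
fl=np.array([.5605,.2299]);d=np.array([.843,-.538])
print(goto([fl[0],fl[1],.20],np.radians(-32.5)))
E
```

```text
clock: 5.15
tcp_pos: [0.5535, -0.2596, 0.2645]
orientation: [-3.015, 0.881, -0.005]
contact_force: [0.1, 0.5, -1.9]
grip_width: 0.019
[ 0.06729261  0.47498845 -1.94824534] 0.01900183851129927 [ 0.55349191 -0.25955711  0.26446607]
[[416.30067416 247.95167639]
 [413.15257155 263.48672513]
 [420.35455261 227.85056496]] [[317.56099362 273.69970536]
 [317.76770425 245.5373979 ]
 [317.15395359 329.39557134]]
(array([-255.7, -416.1,   61.9]), array([ 0.01,  0.12, -0.04]))
```

View pics/w4.png

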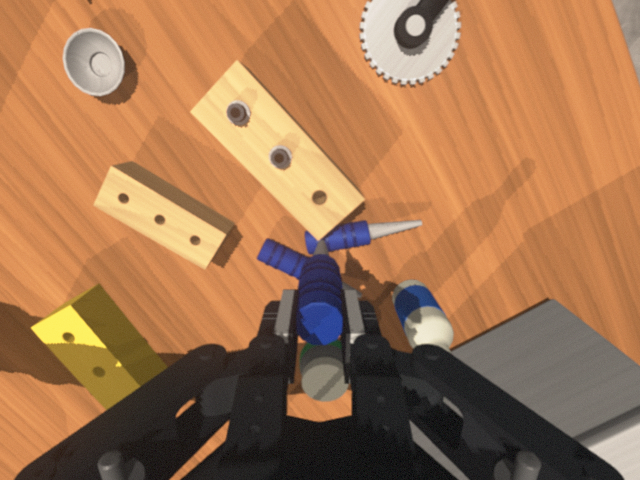

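View pics/s4.png

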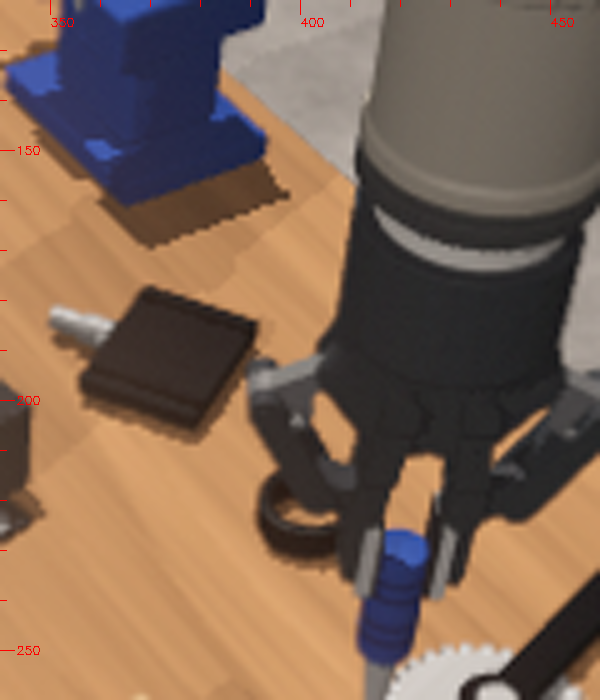

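```bash
python3 -m handwheel '-256 -416 10 0 0 0 10; -256 -416 10 0 0 0 10;-256 -416 10 0 0 0 10;-256 -416 10 0 0 0 10;-256 -416 10 0 0 0 10;-256 -416 10 0 0 0 10;-256 -416 10 0 0 0 10;-256 -416 10 0 0 0 10;-256 -416 60 0 0 0 10;-256 -416 60 0 0 0 10;-256 -416 60 0 0 0 10;-256 -416 60 0 0 0 10'; python3 - <<'E'
from h import *
o=readout.get_obs(); print(o["contact_force"],o["moment"],o["grip_width"],o["tcp_pos"])
w=grab_frame("wrist");cv2.imwrite("pics/w5.png",w["pixels"][:,:,::-1]); crop(w,240,130,400,330,3,"w5c.png")
M=R.from_rotvec(o["orientation"]).as_matrix()
P=[o["tcp_pos"]+M@np.array(v) for v in ([0,0,.0108],[0,0,.0568],[0,0,-.0442])]
print(w2px(w,P),w2px(w,[.5605,.2299,.068]))
print(goto([.5605,.2299,.16],np.radians(-32.5)))
E
```

```text
clock: 6.75
tcp_pos: [0.5624, 0.2286, 0.2042]
orientation: [-3.013, 0.883, -0.003]
contact_force: [0.3, 0.2, -1.2]
grip_width: 0.0189
[ 0.26970819  0.17091462 -1.19993756] [-0.0516366  0.0062627  0.0108101] 0.018884195272996295 [0.56240004 0.22861575 0.20416638]
[[317.55372525 273.68219252]
 [317.76318213 245.52427094]
 [317.14125534 329.36999198]] [[315.27018005 215.45129613]]
(array([-2.2,  0.2, 44.1]), array([-0.13, -0.06, -0.13]))
```

View pics/w5.png

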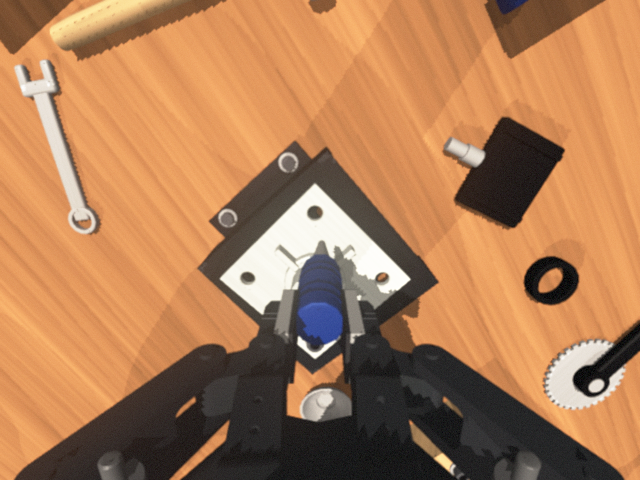

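View pics/w5c.png

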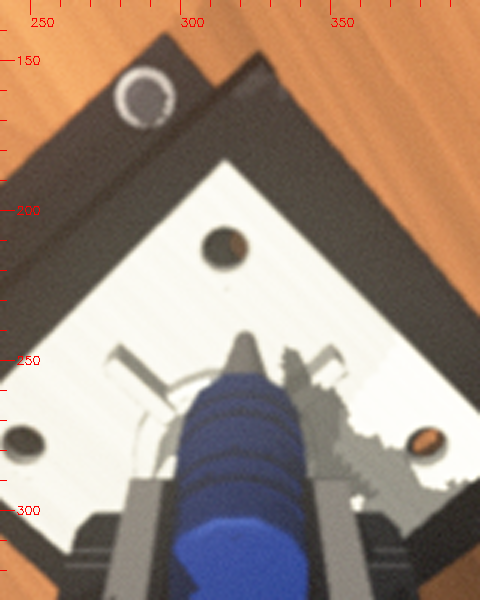

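```bash
python3 -m handwheel '-3 0 35 0 0 0 10; -3 0 64 0 0 0 10;-3 0 64 0 0 0 10;-3 0 64 0 0 0 10'; python3 - <<'E'
from h import *
o=readout.get_obs(); print(o["contact_force"],o["moment"],o["grip_width"],o["tcp_pos"])
w=grab_frame("wrist"); crop(w,240,150,400,300,4,"w6c.png")
s=grab_frame("side"); crop(s,240,120,360,250,5,"s6c.png")
M=R.from_rotvec(o["orientation"]).as_matrix()
P=[o["tcp_pos"]+M@np.array(v) for v in ([0,0,.0108],[0,0,.0568],[0,0,-.0442])]
print(w2px(w,P),w2px(w,[.5605,.2299,.068]))
print(goto([.5605,.2299,.16],np.radians(-32.5)), w2px(s,P))
E
```

```text
clock: 7.3
tcp_pos: [0.5599, 0.2311, 0.1402]
orientation: [-3.014, 0.881, -0.003]
contact_force: [1.0, 0.6, -2.3]
grip_width: 0.0191
[ 1.04050551  0.63158098 -2.25574534] [ 0.0517359  -0.01724383 -0.00480379] 0.019098877350435212 [0.55991705 0.23107755 0.14020468]
[[317.59868386 273.68713081]
 [317.80215979 245.52252164]
 [317.19795513 329.39171349]] [[319.27328205 239.31583806]]
(array([  1.2,   0.9, -19.7]), array([-0.16, -0.08, -0.06])) [[301.97803433 160.92853715]
 [302.52636016 174.1429127 ]
 [301.28800023 144.25156242]]
```

View pics/w6c.png

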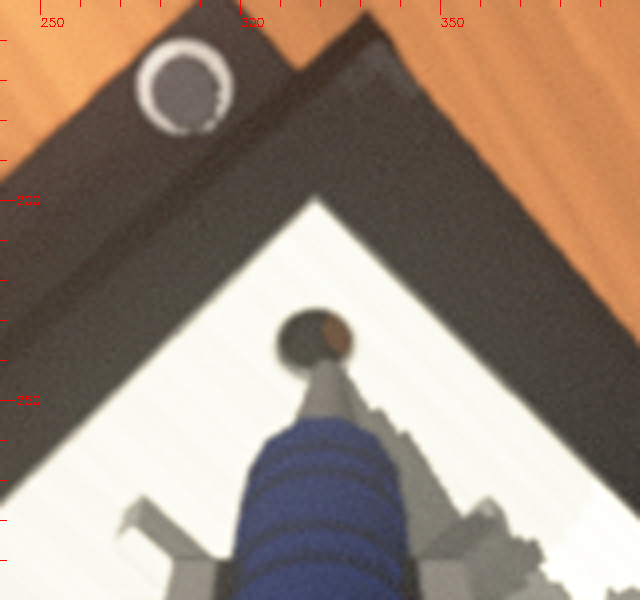

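View pics/s6c.png

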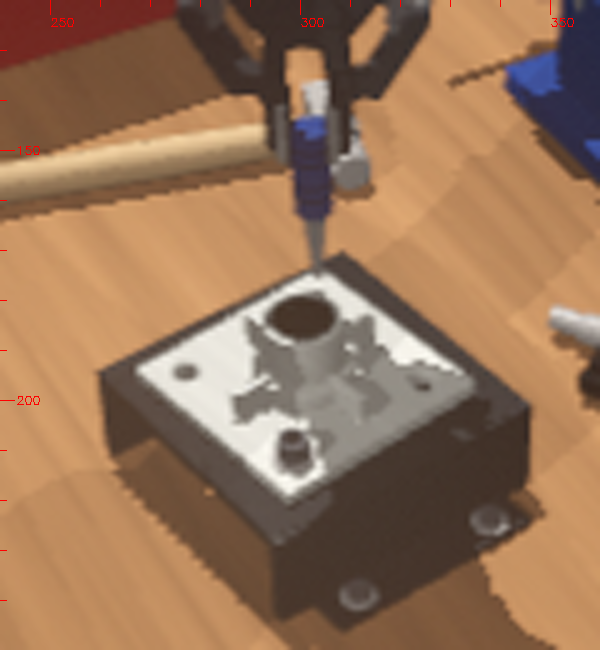

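```bash
python3 - <<'E'
from h import *
o=readout.get_obs(); w=grab_frame("wrist")
M=R.from_rotvec(o["orientation"]).as_matrix()
b=np.array([3.7,-3.5])
for n,uv in dict(hole=(318.75,234.75),lens=(324.1,234)).items():
  for g in (1,.93):
    p=px2w(w,np.array(uv)-b*g,.068); print(n,p.round(4),(M.T@(p-o["tcp_pos"])*1000).round(2))
E
```

```text
hole [0.5584 0.2325 0.068 ] [-2.03e+00  6.00e-02  7.23e+01]
hole [0.5587 0.2325 0.068 ] [-1.84 -0.13 72.3 ]
lens [0.562  0.2309 0.068 ] [ 1.87 -0.52 72.31]
lens [0.5623 0.2309 0.068 ] [ 2.06 -0.71 72.31]
```

```bash
python3 -m handwheel '2 -0.3 4 0 0 0 10; 2 -0.3 10 0 0 0 10;2 -0.3 12 0 0 0 10;2 -0.3 12 0 0 0 10;2 -0.3 12 0 0 0 10' 100; python3 - <<'E'
from h import *
o=readout.get_obs(); print(o["contact_force"],o["moment"],o["grip_width"],o["tcp_pos"])
w=grab_frame("wrist"); crop(w,240,150,400,300,4,"w7c.png")
M=R.from_rotvec(o["orientation"]).as_matrix()
print(M.T@(np.array([.5586,.2325,.068])-o["tcp_pos"])*1000)
E
```

```text
clock: 8.07
tcp_pos: [0.5606, 0.2302, 0.1265]
orientation: [-3.016, 0.88, -0.0]
contact_force: [0.1, 0.3, -2.0]
grip_width: 0.0182
[ 0.08835551  0.28280127 -2.04391647] [-0.0044165   0.04435298  0.04575724] 0.018237668102396073 [0.56063157 0.23019042 0.12651216]
[-2.9592094  -0.85177963 58.51197802]
```

View pics/w7c.png

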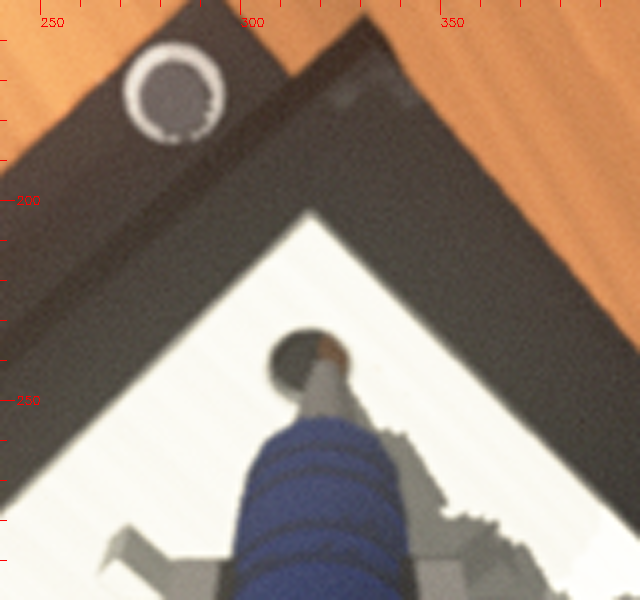

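```bash
python3 -m handwheel '1.1 -0.9 0 0 0 0 10; 1.1 -0.9 3 0 0 0 10;1.1 -0.9 6 0 0 0 10;1.1 -0.9 8 0 0 0 10;1.1 -0.9 8 0 0 0 10'; python3 - <<'E'
from h import *
o=readout.get_obs(); print(o["contact_force"],o["moment"],o["grip_width"],o["tcp_pos"])
w=grab_frame("wrist"); crop(w,240,150,400,300,4,"w8c.png")
M=R.from_rotvec(o["orientation"]).as_matrix()
print(M.T@(np.array([.5586,.2325,.068])-o["tcp_pos"])*1000)
E
```

```text
clock: 8.75
tcp_pos: [0.5618, 0.2303, 0.1182]
orientation: [3.015, -0.88, -0.0]
contact_force: [0.8, 0.7, -2.1]
grip_width: 0.0184
[ 0.78594213  0.65893595 -2.13238212] [-0.01322466  0.01284293 -0.0140064 ] 0.01838083355203838 [0.56181803 0.23029984 0.11820298]
[-3.88752046 -0.14326738 50.2036119 ]
```

View pics/w8c.png

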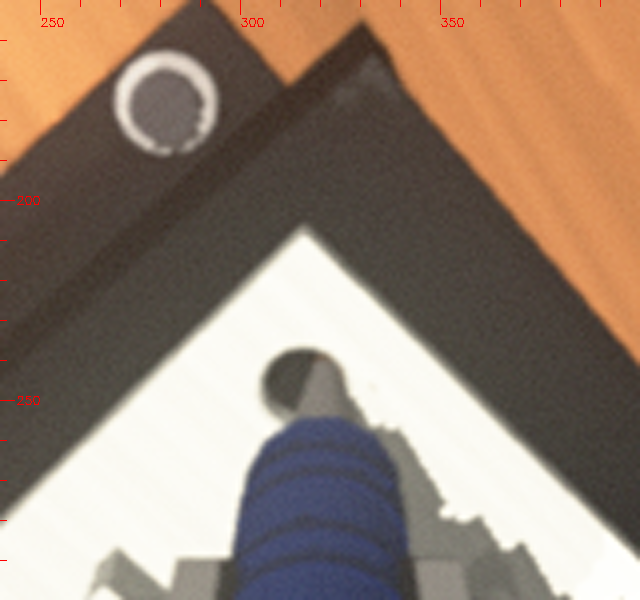

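```bash
python3 -m handwheel '0 0 1 0 0 0 10; 0 0 2 0 0 0 10;0 0 3 0 0 0 10;0 0 3 0 0 0 10'; python3 - <<'E'
from h import *
o=readout.get_obs(); print(o["contact_force"],o["moment"],o["grip_width"],o["tcp_pos"])
M=R.from_rotvec(o["orientation"]).as_matrix()
print(M.T@(np.array([.5586,.2325,.068])-o["tcp_pos"])*1000, M.T@o["contact_force"])
E
```

```text
clock: 9.3
tcp_pos: [0.5619, 0.2303, 0.1154]
orientation: [3.016, -0.88, -0.0]
contact_force: [0.1, -0.6, -0.7]
grip_width: 0.0182
[ 0.12129898 -0.57148602 -0.71764225] [ 0.0204035  -0.03206465 -0.00734184] 0.018236176468362102 [0.56192736 0.23033263 0.11536019]
[-3.96967407e+00 -4.30224736e-02  4.73602777e+01] [0.40968403 0.4164254  0.71768307]
```

```bash
python3 -m handwheel '0 0 1 0 0 0 10; 0 0 2 0 0 0 10;0 0 3 0 0 0 10;0 0 3 0 0 0 10'; python3 - <<'E'
from h import *
o=readout.get_obs(); print(o["contact_force"],o["moment"],o["grip_width"],o["tcp_pos"])
M=R.from_rotvec(o["orientation"]).as_matrix()
print(M.T@(np.array([.5586,.2325,.068])-o["tcp_pos"])*1000, M.T@o["contact_force"])
E
```

```text
clock: 9.8
tcp_pos: [0.562, 0.2303, 0.1124]
orientation: [3.016, -0.88, 0.0]
contact_force: [-0.0, -0.1, -1.4]
grip_width: 0.0184
[-0.00608138 -0.07944965 -1.36493232] [-0.12853911 -0.08061811 -0.02217397] 0.018350349569441135 [0.56198635 0.23026447 0.11240195]
[-4.0602499  -0.06873105 44.40166402] [0.03752306 0.07005744 1.36494448]
```

```bash
python3 -m handwheel '0.1 0 1 0 0 0 10; 0.2 0 2 0 0 0 10;0.3 0 3 0 0 0 10;0.4 0 4 0 0 0 10;0.4 0 4 0 0 0 10'; python3 - <<'E'
from h import *
o=readout.get_obs(); print(o["contact_force"],o["moment"],o["grip_width"],o["tcp_pos"])
M=R.from_rotvec(o["orientation"]).as_matrix()
print(M.T@(np.array([.5586,.2325,.068])-o["tcp_pos"])*1000, M.T@o["contact_force"])
E
```

```text
clock: 10.42
tcp_pos: [0.5622, 0.2304, 0.1087]
orientation: [-3.015, 0.88, 0.0]
contact_force: [-1.6, -0.2, 3.2]
grip_width: 0.0187
[-1.62136861 -0.20191363  3.16291378] [-0.0069327   0.46986411 -0.01896305] 0.0186543662503864 [0.56223797 0.23037722 0.10866575]
[-4.19592284  0.17810002 40.66702051] [-1.25928535  1.0414008  -3.16280155]
```

```bash
python3 -m handwheel '0.1 0 1 0 0 0 10; 0.2 0 2 0 0 0 10;0.2 0 2 0 0 0 10;0.2 0 2 0 0 0 10'; python3 - <<'E'
from h import *
o=readout.get_obs(); print(o["contact_force"],o["moment"],o["grip_width"],o["tcp_pos"])
M=R.from_rotvec(o["orientation"]).as_matrix()
print(M.T@(np.array([.5586,.2325,.068])-o["tcp_pos"])*1000, M.T@o["contact_force"])
E
```

```text
clock: 10.92
tcp_pos: [0.5626, 0.2306, 0.1073]
orientation: [-3.015, 0.88, 0.0]
contact_force: [-2.3, 0.4, 9.5]
grip_width: 0.0183
[-2.34240551  0.43954246  9.46372324] [ 0.0234222   0.85795996 -0.03586185] 0.018335279811767545 [0.56264198 0.23062323 0.10728301]
[-4.40244395  0.63555242 39.28395683] [-2.21482279  0.87821958 -9.46390031]
```

```bash
python3 -m handwheel '0.1 -0.2 0.7 0 0 0 10; 0.2 -0.3 1.4 0 0 0 10;0.3 -0.3 2 0 0 0 10;0.3 -0.3 2 0 0 0 10'; python3 - <<'E'
from h import *
o=readout.get_obs(); print(o["contact_force"],o["moment"],o["grip_width"],o["tcp_pos"])
M=R.from_rotvec(o["orientation"]).as_matrix()
print(M.T@(np.array([.5586,.2325,.068])-o["tcp_pos"])*1000, M.T@o["contact_force"])
E
```

```text
clock: 11.42
tcp_pos: [0.5634, 0.2313, 0.1063]
orientation: [-3.013, 0.879, -0.0]
contact_force: [-5.8, 0.3, 17.4]
grip_width: 0.0183
[-5.84263244  0.32021928 17.36109257] [ 0.04605523  1.54146553 -0.0161356 ] 0.01832540795384114 [0.56337123 0.23126939 0.1063324 ]
[-4.65982956  1.62143192 38.33156086] [ -5.10997843   2.8282453  -17.36477982]
```

```bash
cat > st.py <<'E'
from h import *
o=readout.get_obs(); M=R.from_rotvec(o["orientation"]).as_matrix()
e=M.T@(o["tcp_pos"]-np.array([.5586,.2325,.068]))*1000
print("x,y off hole",e[:2].round(2),"shoulder above",round(-e[2]-10.8,2),"F tool",(M.T@o["contact_force"]).round(1),"mom",(M.T@o["moment"]).round(2),"tilt deg (R_down^-1 R)",np.degrees((down(np.radians(-32.5)).inv()*R.from_matrix(M)).as_rotvec()).round(2),"w",round(o["grip_width"]*1000,1),"t",o["clock"])
E
python3 -m handwheel '0.4 0.5 0 0 0 0 10; 0.8 1.2 0 0 0 0 10;0.8 1.2 0 0 0 0 10'; python3 st.py
```

```text
clock: 11.8
tcp_pos: [0.5632, 0.2304, 0.1064]
orientation: [-3.013, 0.878, 0.001]
contact_force: [-6.2, 2.0, 15.8]
grip_width: 0.0177
x,y off hole [ 4.92 -0.85] shoulder above 27.58 F tool [ -6.3   1.6 -15.8] mom [-0.47 -1.61 -0.02] tilt deg (R_down^-1 R) [ 0.17 -0.07  0.  ] w 17.7 t 11.8
```

```bash
python3 -m handwheel '0.7 0.3 0 0 0 0 10; 1.4 0.6 0 0 0 0 10;2 0.6 0 0 0 0 10;2 0.6 0 0 0 0 10'; python3 st.py
```

```text
clock: 12.3
tcp_pos: [0.5636, 0.2299, 0.1063]
orientation: [-3.013, 0.877, 0.004]
contact_force: [-7.5, 3.3, 17.8]
grip_width: 0.0184
x,y off hole [ 5.52 -0.61] shoulder above 27.49 F tool [ -8.2   1.2 -17.8] mom [-0.47 -2.36 -0.02] tilt deg (R_down^-1 R) [ 0.17 -0.19 -0.04] w 18.4 t 12.3
```

```bash
python3 -m handwheel '0.5 0.3 0.7 0 0 0 10; 1 0.6 1.4 0 0 0 10;1 0.6 1.4 0 0 0 10;1 0.6 1.4 0 0 0 10'; python3 st.py
```

```text
clock: 12.8
tcp_pos: [0.5636, 0.2292, 0.1045]
orientation: [-3.013, 0.877, 0.005]
contact_force: [-7.7, 4.6, 16.4]
grip_width: 0.0185
x,y off hole [5.89 0.  ] shoulder above 25.77 F tool [ -9.1   0.2 -16.4] mom [-0.28 -2.58 -0.02] tilt deg (R_down^-1 R) [ 0.15 -0.23 -0.06] w 18.5 t 12.8
```

```bash
python3 -m handwheel '0.3 0.1 0.7 0 0 0 10; 0.6 0.2 1.4 0 0 0 10;0.8 0.2 2 0 0 0 10;0.8 0.2 2 0 0 0 10'; python3 st.py
```

```text
clock: 13.3
tcp_pos: [0.5639, 0.2289, 0.1024]
orientation: [-3.013, 0.876, 0.006]
contact_force: [-8.8, 3.6, 16.9]
grip_width: 0.0184
x,y off hole [6.22 0.17] shoulder above 23.67 F tool [ -9.4   1.7 -16.8] mom [-0.24 -2.8  -0.05] tilt deg (R_down^-1 R) [ 0.14 -0.27 -0.07] w 18.4 t 13.3
```

```bash
python3 -m handwheel '0.3 0.1 0.7 0 0 0 10; 0.6 0.2 1.4 0 0 0 10;0.8 0.2 2 0 0 0 10;0.8 0.2 2 0 0 0 10'; python3 st.py
```

```text
clock: 13.8
tcp_pos: [0.564, 0.2285, 0.1002]
orientation: [-3.013, 0.876, 0.007]
contact_force: [-8.9, 5.3, 16.0]
grip_width: 0.0183
x,y off hole [6.51 0.42] shoulder above 21.43 F tool [-10.5   0.3 -15.9] mom [-0.17 -2.96 -0.08] tilt deg (R_down^-1 R) [ 0.12 -0.31 -0.09] w 18.3 t 13.8
```

```bash
python3 -m handwheel '0.3 0 0.7 0 0 0 10; 0.6 0 1.4 0 0 0 10;0.8 0 2.1 0 0 0 10;1 0 2.8 0 0 0 10;1.2 0 3.5 0 0 0 10; 1.2 0 3.5 0 0 0 10'; python3 st.py
```

```text
clock: 14.55
tcp_pos: [0.5643, 0.2281, 0.0963]
orientation: [-3.014, 0.875, 0.009]
contact_force: [-10.9, 5.9, 14.2]
grip_width: 0.0184
x,y off hole [7.01 0.57] shoulder above 17.59 F tool [-12.4   0.8 -14.1] mom [-0.12 -3.23 -0.01] tilt deg (R_down^-1 R) [ 0.08 -0.37 -0.11] w 18.4 t 14.55
```

```bash
python3 -m handwheel '0.2 -0.1 0.7 0 0 0 10; 0.3 -0.2 1.4 0 0 0 10;0.5 -0.2 2.1 0 0 0 10;0.6 -0.2 2.8 0 0 0 10;0.8 -0.2 3.5 0 0 0 10; 0.8 -0.2 3.5 0 0 0 10'; python3 st.py
```

```text
clock: 15.3
tcp_pos: [0.5647, 0.2279, 0.0926]
orientation: [-3.014, 0.875, 0.01]
contact_force: [-10.5, 5.6, 13.9]
grip_width: 0.0186
x,y off hole [7.44 0.54] shoulder above 13.9 F tool [-12.    0.9 -13.8] mom [-0.15 -3.35  0.01] tilt deg (R_down^-1 R) [ 0.05 -0.4  -0.12] w 18.6 t 15.3
```

```bash
python3 -m handwheel '0.2 -0.1 0.7 0 0 0 10; 0.3 -0.1 1.4 0 0 0 10;0.4 -0.1 2.1 0 0 0 10;0.5 -0.1 2.8 0 0 0 10;0.6 -0.1 3.5 0 0 0 10; 0.6 -0.1 3.5 0 0 0 10'; python3 st.py
```

```text
clock: 16.05
tcp_pos: [0.565, 0.2277, 0.089]
orientation: [-3.014, 0.875, 0.011]
contact_force: [-11.2, 5.9, 14.0]
grip_width: 0.0182
x,y off hole [7.81 0.58] shoulder above 10.31 F tool [-12.7   1.  -13.9] mom [-0.21 -3.44 -0.06] tilt deg (R_down^-1 R) [ 0.03 -0.43 -0.12] w 18.2 t 16.05
```

```bash
python3 -m handwheel '0.2 0 0.7 0 0 0 10; 0.3 0 1.4 0 0 0 10;0.4 0 2.1 0 0 0 10;0.5 0 2.8 0 0 0 10;0.6 0 3.5 0 0 0 10; 0.6 0 3.5 0 0 0 10'; python3 st.py
```

```text
clock: 16.8
tcp_pos: [0.5653, 0.2275, 0.0854]
orientation: [-3.015, 0.875, 0.012]
contact_force: [-12.2, 5.5, 13.6]
grip_width: 0.0182
x,y off hole [8.19 0.69] shoulder above 6.66 F tool [-13.3   1.8 -13.5] mom [-0.18 -3.47 -0.02] tilt deg (R_down^-1 R) [ 0.02 -0.45 -0.13] w 18.2 t 16.8
```

```bash
python3 -m handwheel '0.1 -0.1 0.7 0 0 0 10; 0.2 -0.2 1.4 0 0 0 10;0.3 -0.2 2.1 0 0 0 10;0.4 -0.2 2.8 0 0 0 10;0.4 -0.2 3.5 0 0 0 10; 0.4 -0.2 3.5 0 0 0 10'; python3 st.py
```

```text
clock: 17.55
tcp_pos: [0.5656, 0.2273, 0.0819]
orientation: [-3.015, 0.875, 0.012]
contact_force: [-11.7, 6.0, 13.5]
grip_width: 0.0183
x,y off hole [8.57 0.66] shoulder above 3.12 F tool [-13.2   1.1 -13.4] mom [-0.33 -3.49 -0.02] tilt deg (R_down^-1 R) [ 0.   -0.46 -0.12] w 18.3 t 17.55
```

```bash
python3 -m handwheel '0.1 0 0.7 0 0 0 10; 0.1 0 1.4 0 0 0 10;0.1 0 2 0 0 0 10;0.1 0 2.4 0 0 0 10;0.1 0 2.4 0 0 0 10'; python3 st.py
```

```text
clock: 18.18
tcp_pos: [0.5658, 0.2272, 0.0796]
orientation: [-3.015, 0.875, 0.012]
contact_force: [-11.8, 5.9, 14.1]
grip_width: 0.0183
x,y off hole [8.8  0.62] shoulder above 0.9 F tool [-13.2   1.3 -14. ] mom [-0.36 -3.45 -0.05] tilt deg (R_down^-1 R) [ 0.01 -0.45 -0.12] w 18.3 t 18.175
```

```bash
python3 -m handwheel '0 0 0.5 0 0 0 10; 0 0 1 0 0 0 10;0 0 1.3 0 0 0 10;0 0 1.3 0 0 0 10'; python3 st.py; python3 - <<'E'
from h import *
s=grab_frame("side"); crop(s,240,120,360,250,5,"s9.png")
E
```

```text
clock: 18.68
tcp_pos: [0.5659, 0.2272, 0.0787]
orientation: [-3.014, 0.875, 0.012]
contact_force: [-12.7, 5.1, 18.1]
grip_width: 0.0184
x,y off hole [8.94 0.55] shoulder above -0.01 F tool [-13.6   2.5 -18. ] mom [-0.53 -3.62 -0.02] tilt deg (R_down^-1 R) [ 0.03 -0.45 -0.12] w 18.4 t 18.675
```

View pics/s9.png

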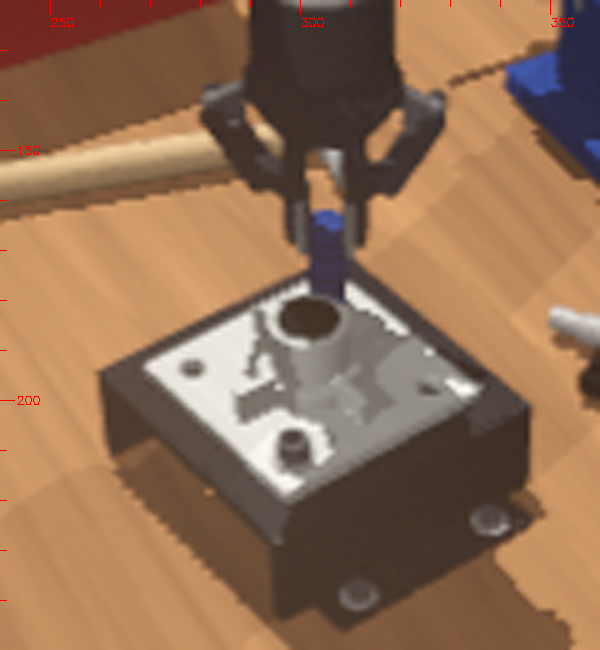

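```bash
python3 -m handwheel '0 0 0.5 0 0 0 10; 0 0 0.7 0 0 0 10;0 0 0.7 0 0 0 10'; python3 st.py
```

```text
clock: 19.1
tcp_pos: [0.566, 0.2273, 0.0787]
orientation: [-3.014, 0.875, 0.012]
contact_force: [-15.6, 5.2, 23.0]
grip_width: 0.0182
x,y off hole [8.99 0.41] shoulder above -0.07 F tool [-16.2   4.  -22.8] mom [-0.86 -3.89 -0.  ] tilt deg (R_down^-1 R) [ 0.05 -0.46 -0.11] w 18.2 t 19.1
```

```bash
python3 -m handwheel '-1 0 -0.5 0 0 0 10; -2 0 -1 0 0 0 10;-2 0 -1 0 0 0 10'; python3 st.py
```

```text
clock: 19.48
tcp_pos: [0.5654, 0.2271, 0.0787]
orientation: [-3.015, 0.877, 0.007]
contact_force: [-8.9, 3.5, 12.9]
grip_width: 0.0184
x,y off hole [8.6  0.85] shoulder above -0.01 F tool [ -9.4   1.8 -12.9] mom [-0.34 -2.48 -0.01] tilt deg (R_down^-1 R) [ 0.04 -0.28 -0.07] w 18.4 t 19.475
```

```bash
python3 -m handwheel '-1 0 -0.3 0 0 0 10; -2 0 -0.7 0 0 0 10;-2.5 0 -0.9 0 0 0 10; -2.5 0 -0.9 0 0 0 10'; python3 st.py
```

```text
clock: 19.98
tcp_pos: [0.5648, 0.2269, 0.0789]
orientation: [-3.015, 0.879, 0.002]
contact_force: [-4.6, 4.3, 2.7]
grip_width: 0.0183
x,y off hole [8.27 1.41] shoulder above 0.1 F tool [-6.2 -1.2 -2.7] mom [ 0.31 -1.5  -0.01] tilt deg (R_down^-1 R) [ 0.02 -0.09 -0.  ] w 18.3 t 19.975
```

```bash
python3 -m handwheel '-1 -0.4 0 0 0 0 10; -2 -0.6 0 0 0 0 10;-2 -0.6 0.1 0 0 0 10; -2 -0.6 0.1 0 0 0 10'; python3 st.py
```

```text
clock: 20.48
tcp_pos: [0.5645, 0.227, 0.0789]
orientation: [3.016, -0.881, 0.001]
contact_force: [-1.2, 2.4, -0.6]
grip_width: 0.0182
x,y off hole [7.96 1.42] shoulder above 0.13 F tool [-2.4 -1.4  0.5] mom [ 0.31 -0.37 -0.01] tilt deg (R_down^-1 R) [0.01 0.04 0.06] w 18.2 t 20.475
```

```bash
python3 -m handwheel '0 0 0 0 0 0 24; 0 0 0 0 0 0 34;0 0 0 0 0 0 40; 0 0 0 0 0 0 40'; python3 st.py; python3 - <<'E'
from h import *
s=grab_frame("side"); crop(s,240,120,360,250,5,"s10.png")
E
```

```text
clock: 20.98
tcp_pos: [0.5643, 0.2271, 0.079]
orientation: [3.016, -0.88, 0.0]
contact_force: [-0.7, -0.7, 0.1]
grip_width: 0.04
x,y off hole [7.68 1.49] shoulder above 0.19 F tool [-0.2  0.9 -0.1] mom [ 0.02 -0.05 -0.03] tilt deg (R_down^-1 R) [-0.    0.01  0.05] w 40.0 t 20.975
```

View pics/s10.png

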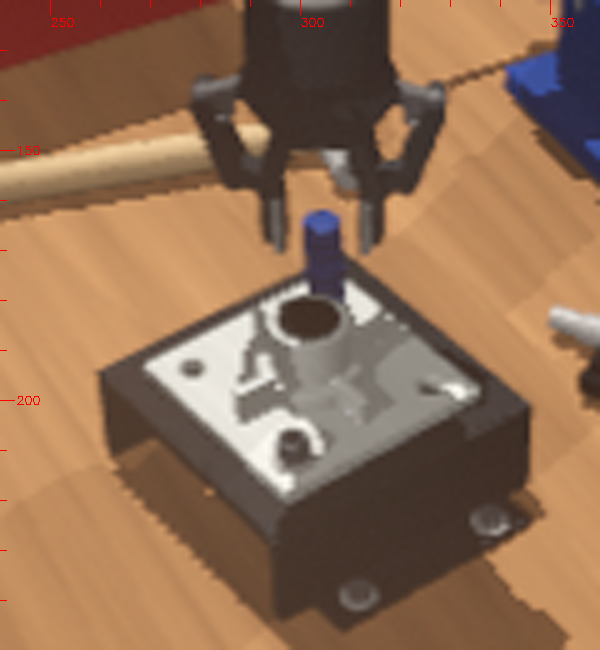

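```bash
python3 -m handwheel '0 0 -30 0 0 0 40; 0 0 -75 0 0 0 40;0 0 -135 0 0 0 40; 0 0 -160 0 0 0 40;0 0 -160 0 0 0 40'; python3 st.py; python3 - <<'E'
from h import *
import pickle
t=grab_frame("top"); w=grab_frame("wrist"); cv2.imwrite("pics/w11.png",w["pixels"][:,:,::-1]); crop(t,175,175,295,285,6,"t11.png")
pickle.dump((t,w,readout.get_obs()),open("f11.pkl","wb"))
E
```

```text
clock: 21.65
tcp_pos: [0.5655, 0.2277, 0.2413]
orientation: [-3.012, 0.879, -0.005]
contact_force: [-0.4, -0.3, -0.7]
grip_width: 0.0397
x,y off hole [ 8.72 -0.39] shoulder above 162.46 F tool [-0.1  0.5  0.7] mom [-0.02  0.04  0.04] tilt deg (R_down^-1 R) [0.24 0.11 0.05] w 39.7 t 21.65
```

View pics/w11.png

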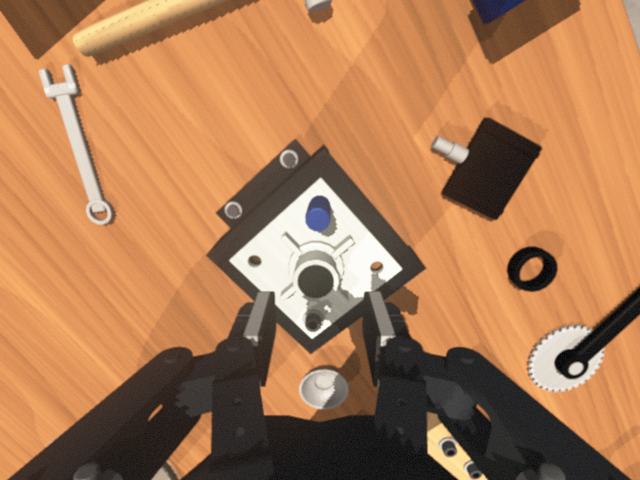

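View pics/t11.png

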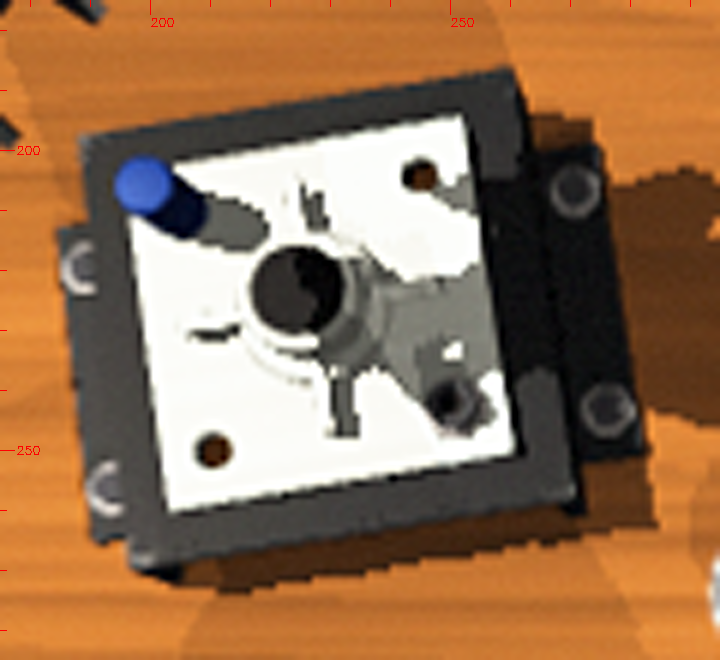

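```bash
python3 - <<'E'
from h import *
import pickle
t,w,o=pickle.load(open("f11.pkl","rb"))
b=np.array([.0019,-.0026])
h1=px2w(t,(245,204.2),.068)[:2]-b; h2=px2w(t,(210.7,250.2),.068)[:2]-b; far=np.array([.5645,.2270])
print(h1,h2,np.linalg.norm(h1-far),np.linalg.norm(h2-far),np.linalg.norm(h1-h2))
x=far-h2; y=far-h1; print(np.degrees(np.arctan2(x[1],x[0])),np.degrees(np.arctan2(-y[0],y[1])))
# wrist
crop(w,200,170,450,370,3,"w11c.png")
yw=np.radians(-32.5)
print(goto([.545,-.2005,.20],yw), goto([.534,-.1415,.20],yw))
E
```

```text
[0.57821382 0.13784667] [0.47279771 0.21352704] 0.09020190965745399 0.09268673865300221 0.12976931509438686
8.358139143294238 8.74486145607086
(array([214.4, 370.6,  38.3]), array([ 0.04,  0.04, -0.03])) (array([173.4, 326.8,  38.3]), array([ 0.04,  0.04, -0.03]))
```

View pics/w11c.png

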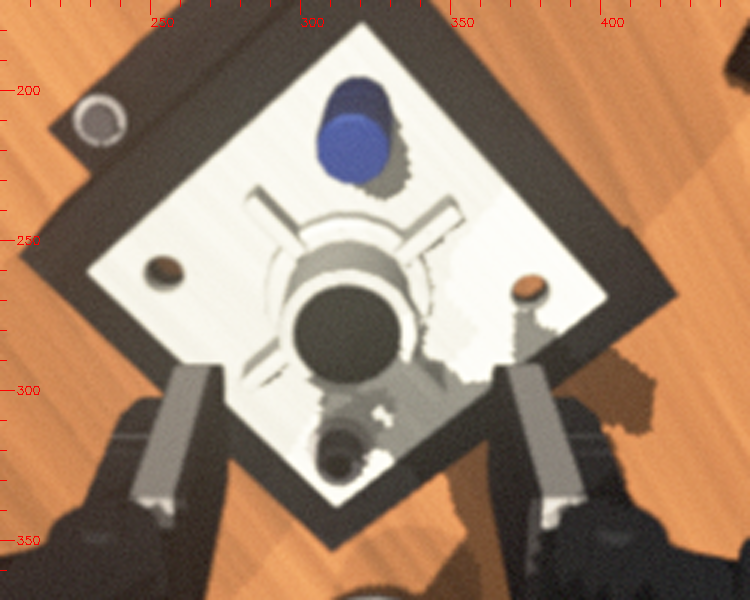

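```bash
python3 -m handwheel '214 370 0 0 0 0 34; 214 370 0 0 0 0 34;214 370 0 0 0 0 34;214 370 0 0 0 0 34;214 370 0 0 0 0 34;214 370 0 0 0 0 34;214 370 20 0 0 0 34;214 370 80 0 0 0 34;214 370 110 0 0 0 34;214 370 110 0 0 0 34;214 370 110 0 0 0 34'; python3 - <<'E'
from h import *
print(goto([.544,-.2004,.064],np.radians(-32.5)))
w=grab_frame("wrist"); crop(w,200,100,450,350,3,"w12c.png")
o=readout.get_obs();M=R.from_rotvec(o["orientation"]).as_matrix()
print(w2px(w,[o["tcp_pos"]+M@np.array([0,0,z]) for z in (0,.04,.06)]))
E
```

```text
clock: 23.12
tcp_pos: [0.5458, -0.2, 0.1295]
orientation: [3.015, -0.88, 0.001]
contact_force: [0.2, -0.0, 0.1]
grip_width: 0.0342
(array([-1.3,  1.3, 65.5]), array([ 0.02, -0.03, -0.05]))
[[318.34178326 282.28641324]
 [318.48039528 254.5035723 ]
 [318.53357719 243.85310462]]
```

View pics/w12c.png

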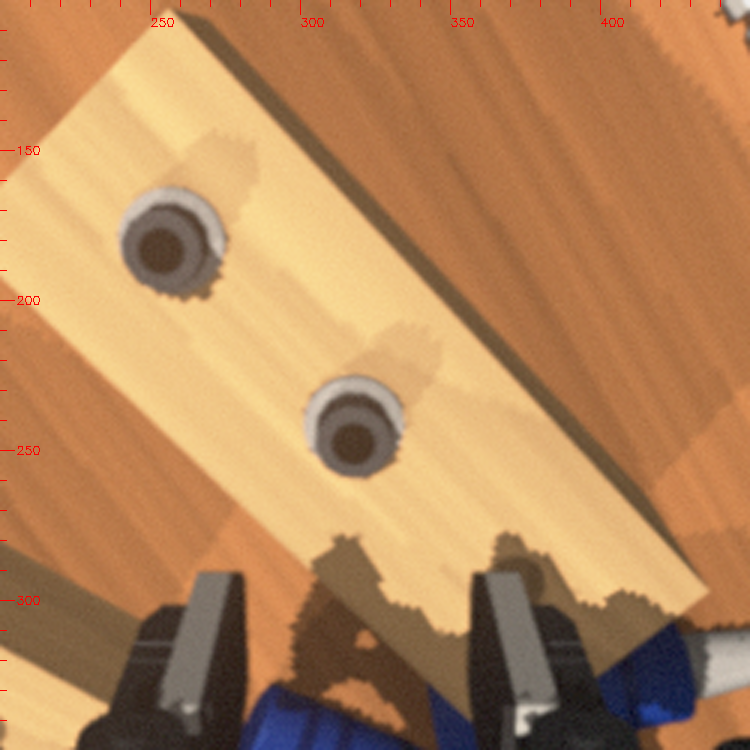

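```bash
python3 -m handwheel '-2.3 1.2 30 0 0 0 34; -2.3 1.2 50 0 0 0 34;-2.3 1.2 63 0 0 0 34;-2.3 1.2 64.5 0 0 0 34;-2.3 1.2 64.5 0 0 0 34'; python3 - <<'E'
from h import *
print(goto([.544,-.2004,.064],np.radians(-32.5)))
w=grab_frame("wrist"); crop(w,220,180,420,380,3,"w13c.png")
o=readout.get_obs();print(o["contact_force"])
E
```

```text
clock: 23.8
tcp_pos: [0.5434, -0.1998, 0.065]
orientation: [3.016, -0.88, 0.001]
contact_force: [0.6, -0.2, -0.6]
grip_width: 0.0343
(array([0.8, 0.2, 1. ]), array([-0.01, -0.05, -0.05]))
[ 0.03317794 -0.7542322  -0.14361686]
```

View pics/w13c.png

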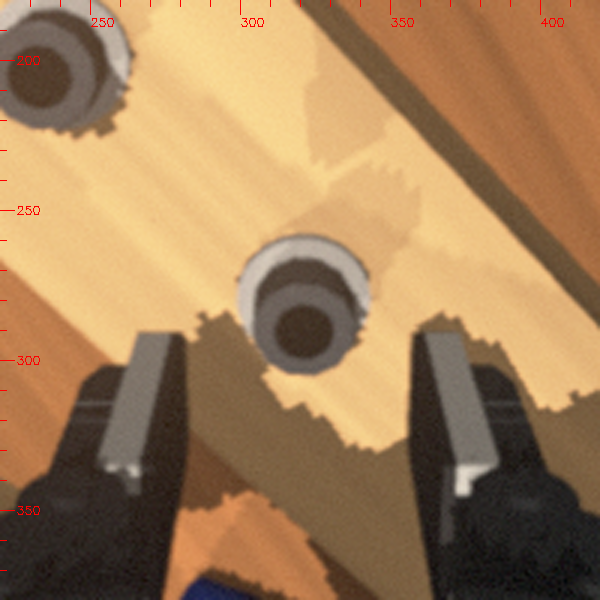

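```bash
python3 -m handwheel '0 0 1 0 0 0 34; 0 0 2 0 0 0 34;0 0 3 0 0 0 34;0 0 3 0 0 0 34'; python3 - <<'E'
from h import *
s=grab_frame("side"); crop(s,340,220,440,330,6,"s14.png")
o=readout.get_obs();print(o["contact_force"]); M=R.from_rotvec(o["orientation"]).as_matrix()
print(w2px(s,[o["tcp_pos"]+M@np.array([x,0,z]) for x in (-.0172,.0172) for z in (0,-.01,-.02)]))
E
```

```text
clock: 24.35
tcp_pos: [0.5429, -0.1994, 0.0614]
orientation: [-3.016, 0.88, 0.0]
contact_force: [-0.3, -0.1, -0.5]
grip_width: 0.034
[-0.21528438  0.3496737   0.27949824]
[[377.18176639 289.1165667 ]
 [377.54048247 286.41560102]
 [377.90378912 283.67812653]
 [392.37270665 289.74184336]
 [392.83310408 287.04272598]
 [393.29939733 284.30710274]]
```

View pics/s14.png

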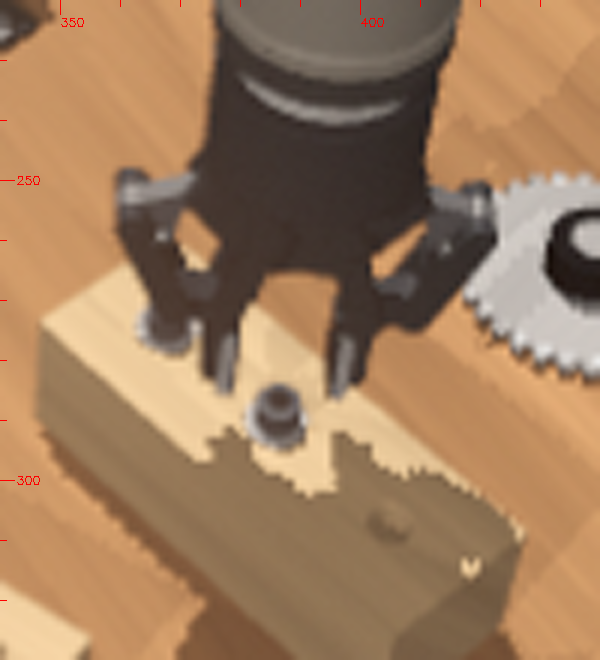

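```bash
python3 -m handwheel '0 0 1.5 0 0 0 34; 0 0 3 0 0 0 34;0 0 4.5 0 0 0 34;0 0 4.5 0 0 0 34'; python3 -m handwheel '0 0 1.5 0 0 0 34; 0 0 3 0 0 0 34;0 0 3 0 0 0 34'
```

```text
clock: 24.9
tcp_pos: [0.5428, -0.1994, 0.0568]
orientation: [3.016, -0.88, -0.0]
contact_force: [-0.8, 0.6, -0.3]
grip_width: 0.0338
clock: 25.28
tcp_pos: [0.5428, -0.1994, 0.0538]
orientation: [-3.016, 0.88, 0.0]
contact_force: [-0.0, 0.3, -0.1]
grip_width: 0.034
```

```bash
python3 -m handwheel '0 0 0 0 0 0 24; 0 0 0 0 0 0 14;0 0 0 0 0 0 14;0 0 0 0 0 0 14' 30; python3 - <<'E'
from h import *
w=grab_frame("wrist"); crop(w,220,180,420,380,3,"w15c.png")
s=grab_frame("side"); crop(s,340,220,440,330,6,"s15.png")
o=readout.get_obs();print(o["contact_force"],o["tcp_pos"],o["grip_width"])
E
```

```text
clock: 25.78
tcp_pos: [0.543, -0.1995, 0.054]
orientation: [-3.016, 0.88, -0.0]
contact_force: [0.8, 0.0, 0.6]
grip_width: 0.0139
[-0.52129573 -0.33546206  0.10419869] [ 0.54293858 -0.19947046  0.05396929] 0.013559666136081873
```

View pics/w15c.png

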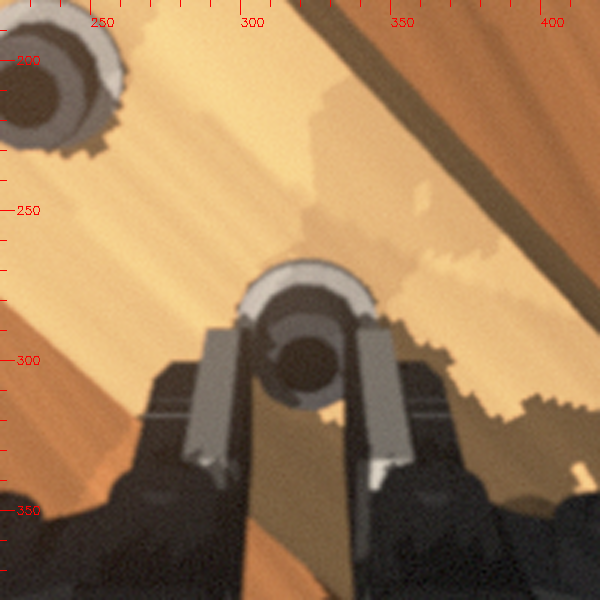

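View pics/s15.png

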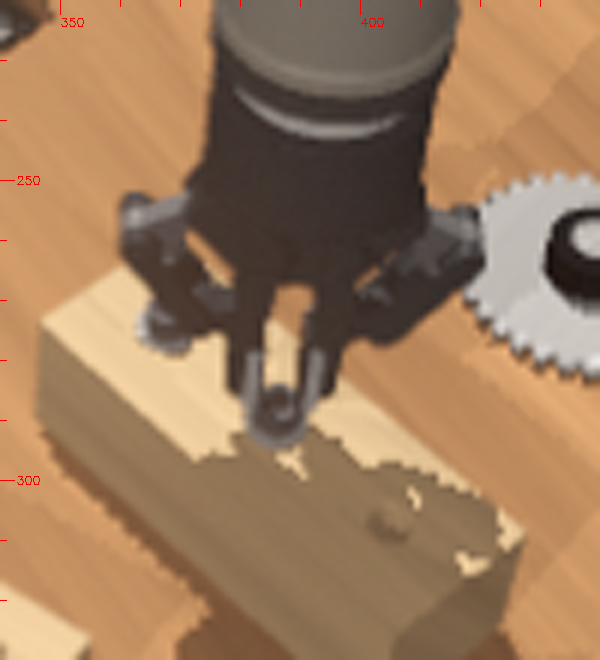

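```bash
python3 -m handwheel '0 0 0 0 0 0 34; 0 0 0 0 0 0 34;0 0 2 0 0 0 34;0 0 4 0 0 0 34;0 0 5 0 0 0 34;0 0 5 0 0 0 34'; python3 -m handwheel '0 0 1 0 0 0 34; 0 0 2 0 0 0 34;0 0 3 0 0 0 34;0 0 3 0 0 0 34'
```

```text
clock: 26.62
tcp_pos: [0.5428, -0.1995, 0.0488]
orientation: [3.016, -0.88, -0.0]
contact_force: [0.7, -0.2, -0.5]
grip_width: 0.0339
clock: 27.12
tcp_pos: [0.5428, -0.1995, 0.0458]
orientation: [3.016, -0.88, -0.0]
contact_force: [0.6, -0.1, -0.4]
grip_width: 0.0339
```

```bash
python3 -m handwheel '0 0 0 0 0 0 20; 0 0 0 0 0 0 8;0 0 0 0 0 0 8;0 0 0 0 0 0 8' 40; python3 - <<'E'
from h import *
w=grab_frame("wrist"); crop(w,220,180,420,380,3,"w16c.png")
s=grab_frame("side"); crop(s,340,220,440,330,6,"s16.png")
o=readout.get_obs();print(o["contact_force"],o["tcp_pos"],o["grip_width"])
E
```

```text
clock: 27.62
tcp_pos: [0.5431, -0.1996, 0.0462]
orientation: [-3.016, 0.88, -0.001]
contact_force: [-0.8, 0.1, 4.2]
grip_width: 0.0149
[-0.02630665  0.69275124  4.40427096] [ 0.54309753 -0.19956918  0.04617306] 0.014730782488615283
```

View pics/w16c.png

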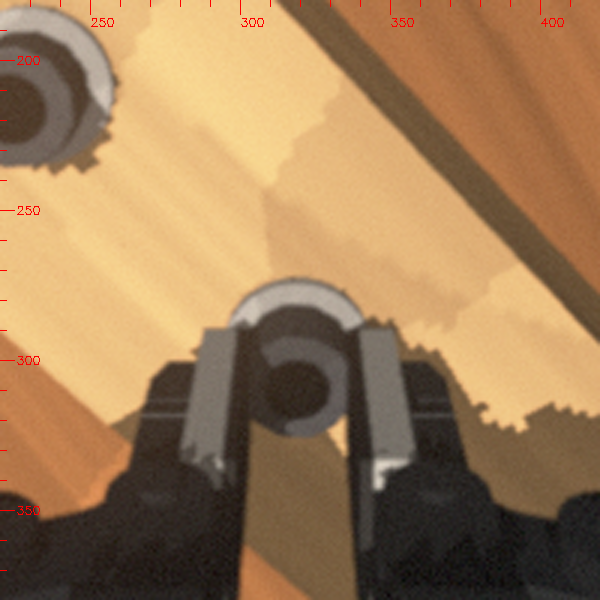

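View pics/s16.png

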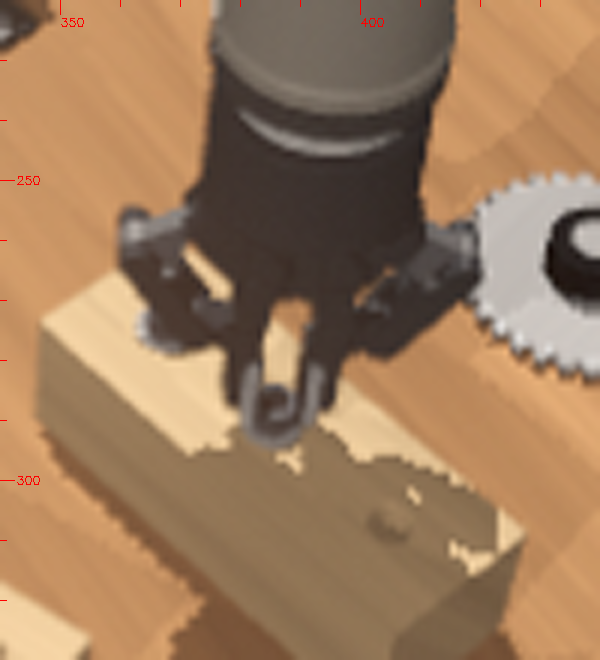

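```bash
python3 -m handwheel '0 0 -20 0 0 0 8; 0 0 -60 0 0 0 8;0 0 -110 0 0 0 8;0 0 -170 0 0 0 8;0 0 -200 0 0 0 8' 70; python3 - <<'E'
from h import *
import pickle
t,w,o=pickle.load(open("f11.pkl","rb"))
print(w2px(w,[.5645,.2270,.123]),w2px(t,[.5645,.2270,.123]))
Rm=cv2.Rodrigues(w["rvec"])[0]
for n,uv in dict(h1=(376.7,266.7),h2=(254.3,261)).items():
    p=px2w(w,uv,.068); print(n,"raw",p.round(4))
    for b in ([3.7,-3.5],[2.6,-2.5]): print(px2w(w,np.array(uv)-b,.068).round(4))
p=px2w(w,(317.3,219.3),.123); print(p)
o=readout.get_obs(); print(o["tcp_pos"],o["grip_width"])
w=grab_frame("wrist"); crop(w,220,180,420,380,3,"w17c.png")
print(goto([.578,.138,.2],np.radians(-32.5)))
E
```

```text
clock: 28.35
tcp_pos: [0.5435, -0.2004, 0.2501]
orientation: [-3.015, 0.881, -0.006]
contact_force: [1.1, -1.1, -0.0]
grip_width: 0.0131
[[318.37696837 221.83437093]] [[199.02199881 205.54925437]]
h1 raw [0.5815 0.1386 0.068 ]
[0.5762 0.1372 0.068 ]
[0.5777 0.1375 0.068 ]
h2 raw [0.4758 0.2136 0.068 ]
[0.4701 0.2125 0.068 ]
[0.4718 0.2128 0.068 ]
[0.56493119 0.22937641 0.123     ]
[ 0.54347518 -0.20037338  0.25010754] 0.013091960064696727
(array([-155.2, -303.3,   52.8]), array([-0.19, -0.42, -0.11]))
```

View pics/w17c.png

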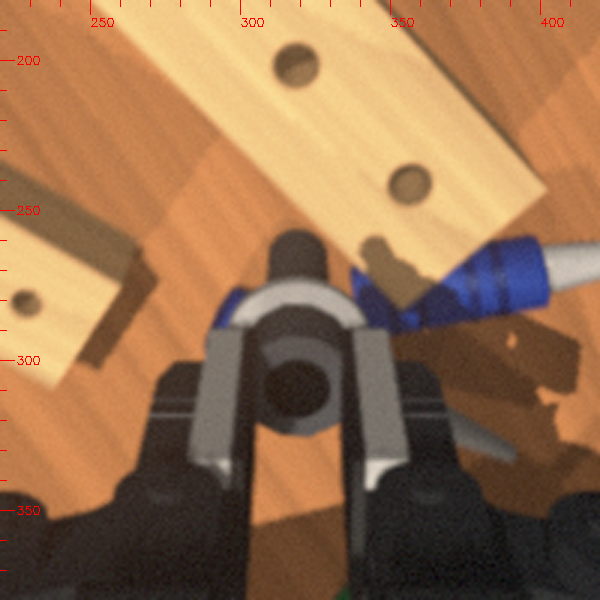

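```bash
python3 -m handwheel '-155 -303 0 0 0 0 8;-155 -303 0 0 0 0 8;-155 -303 0 0 0 0 8;-155 -303 0 0 0 0 8;-155 -303 0 0 0 0 8;-155 -303 0 0 0 0 8;-155 -303 50 0 0 0 8;-155 -303 100 0 0 0 8;-155 -303 140 0 0 0 8;-155 -303 140 0 0 0 8;-155 -303 140 0 0 0 8'; python3 - <<'E'
from h import *
o=readout.get_obs(); print(o["tcp_pos"],o["grip_width"],o["contact_force"])
w=grab_frame("wrist"); crop(w,200,150,440,350,3,"w18c.png")
M=R.from_rotvec(o["orientation"]).as_matrix()
print(w2px(w,[o["tcp_pos"]+M@np.array([0,0,z]) for z in (-.0305,-.016,.024)]), w2px(w,[.578,.138,.068]))
print(goto([.578,.138,.1],np.radians(-32.5)))
E
```

```text
clock: 29.78
tcp_pos: [0.5763, 0.1392, 0.1078]
orientation: [-3.015, 0.881, -0.003]
contact_force: [-1.1, -0.6, -0.4]
grip_width: 0.0129
[0.57632079 0.13920742 0.10776573] 0.012941990479761977 [-1.05324065 -0.64452826 -0.42286727]
[[317.3389948  312.14098687]
 [317.44926322 296.67396889]
 [317.67963936 264.43801224]] [[320.878741   254.95232208]]
(array([1.8, 0.5, 8.2]), array([-0.14, -0.11, -0.06]))
```

View pics/w18c.png

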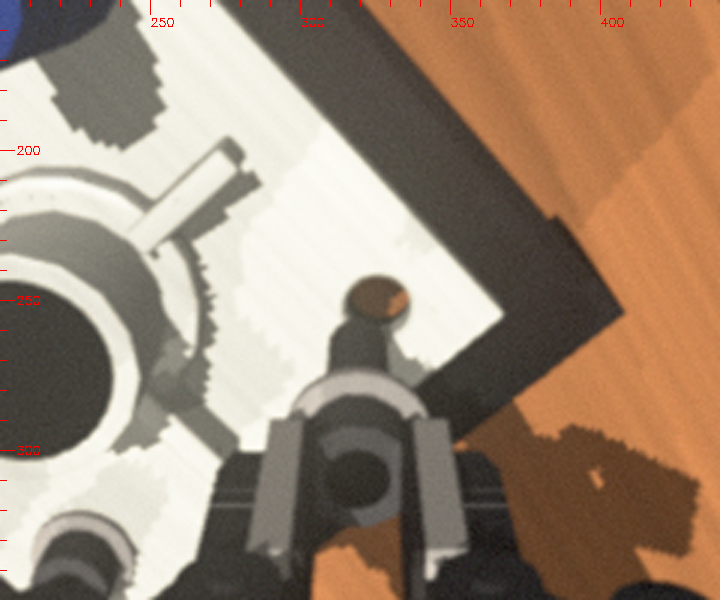

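```bash
python3 - <<'E'
from h import *
o=readout.get_obs(); w=grab_frame("wrist")
M=R.from_rotvec(o["orientation"]).as_matrix()
p=px2w(w,np.array([325.7,250])-[1.7,-1.8],.068); print(p.round(4),(M.T@(p-o["tcp_pos"])*1000).round(2))
E
```

```text
[0.5812 0.1388 0.068 ] [ 4.01 -1.83 40.19]
```

```bash
python3 -m handwheel '3.7 -1.3 5 0 0 0 8;3.7 -1.3 11 0 0 0 8;3.7 -1.3 11 0 0 0 8'; python3 - <<'E'
from h import *
o=readout.get_obs(); print(o["tcp_pos"],o["grip_width"],o["contact_force"])
w=grab_frame("wrist"); crop(w,260,200,380,320,6,"w19c.png")
M=R.from_rotvec(o["orientation"]).as_matrix()
print(w2px(w,[o["tcp_pos"]+M@np.array([0,0,z]) for z in (-.0305,-.016,.024)]), w2px(w,[.578,.138,.068]))
E
```

```text
clock: 30.25
tcp_pos: [0.5786, 0.1384, 0.0944]
orientation: [3.015, -0.88, -0.001]
contact_force: [0.7, -0.1, -0.1]
grip_width: 0.0127
[0.57863997 0.13835281 0.09442963] 0.012731797662162193 [ 0.73926182 -0.12877724 -0.11507756]
[[317.26771511 312.07361653]
 [317.382357   296.60950355]
 [317.62187447 264.37980496]] [[317.08906539 263.73501841]]
```

View pics/w19c.png

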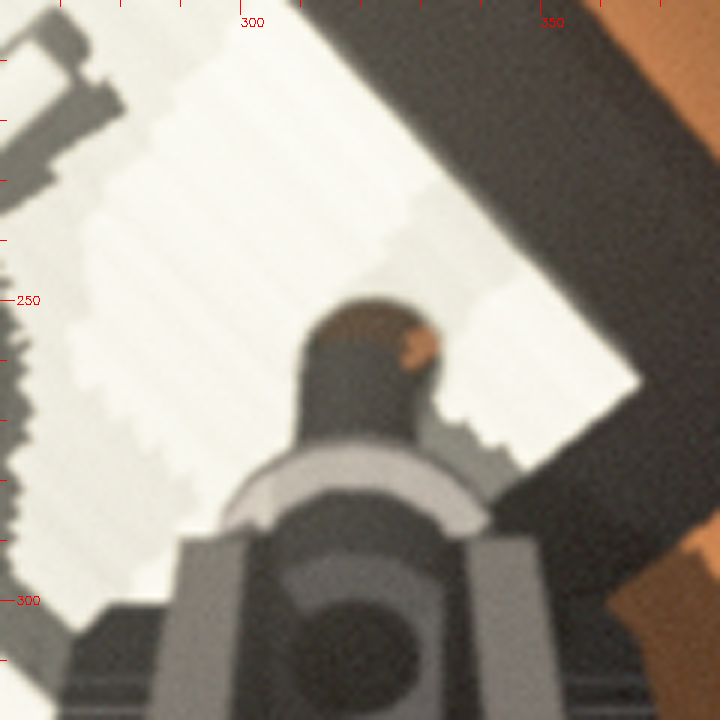

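```bash
python3 -m handwheel '1.1 -1.1 0 0 0 0 8;1.1 -1.1 3 0 0 0 8;1.1 -1.1 6 0 0 0 8;1.1 -1.1 7 0 0 0 8;1.1 -1.1 7 0 0 0 8'; python3 - <<'E'
from h import *
o=readout.get_obs(); print(o["tcp_pos"],o["grip_width"],o["contact_force"],o["moment"])
w=grab_frame("wrist"); crop(w,260,200,380,320,6,"w20c.png")
E
```

```text
clock: 30.92
tcp_pos: [0.5805, 0.1387, 0.0878]
orientation: [3.016, -0.88, -0.0]
contact_force: [-0.1, -0.2, -0.6]
grip_width: 0.0129
[0.58050906 0.1386899  0.08783014] 0.012893797872924058 [-0.06185448 -0.15225473 -0.55709446] [-0.03036073  0.02895025 -0.00628018]
```

View pics/w20c.png

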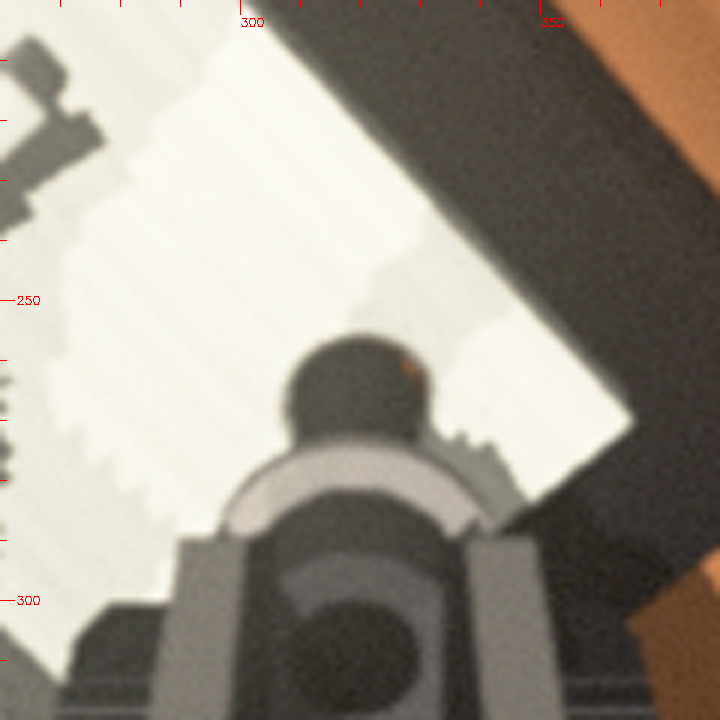

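```bash
python3 -m handwheel '0 0 2 0 0 0 8;0 0 4 0 0 0 8;0 0 6 0 0 0 8;0 0 8 0 0 0 8; 0 0 8 0 0 0 8'
```

```text
clock: 31.6
tcp_pos: [0.5806, 0.1384, 0.0798]
orientation: [3.015, -0.881, 0.0]
contact_force: [-0.1, -1.3, -1.6]
grip_width: 0.0132
```

```bash
python3 -m handwheel '0 0 3 0 0 0 8;0 0 6 0 0 0 8;0 0 9 0 0 0 8;0 0 12 0 0 0 8; 0 0 12 0 0 0 8'; python3 st.py
```

```text
clock: 32.22
tcp_pos: [0.5804, 0.1385, 0.0676]
orientation: [3.015, -0.88, -0.0]
contact_force: [0.8, -1.4, -1.7]
grip_width: 0.0131
x,y off hole [68.98 67.45] shoulder above -11.23 F tool [1.4 0.8 1.7] mom [-0.25  0.41 -0.02] tilt deg (R_down^-1 R) [-0.03 -0.01  0.05] w 13.1 t 32.225
```

```bash
python3 -m handwheel '0 0 3 0 0 0 8;0 0 6 0 0 0 8;0 0 9 0 0 0 8;0 0 11 0 0 0 8; 0 0 11 0 0 0 8'; python3 st.py; python3 - <<'E'
from h import *
w=grab_frame("wrist"); crop(w,260,200,380,320,6,"w21c.png")
E
```

```text
clock: 32.85
tcp_pos: [0.5806, 0.1385, 0.0567]
orientation: [3.015, -0.88, 0.0]
contact_force: [1.8, -3.5, -1.9]
grip_width: 0.0128
x,y off hole [69.09 67.39] shoulder above -22.1 F tool [3.4 2.  1.9] mom [-0.48  0.59 -0.03] tilt deg (R_down^-1 R) [-0.02  0.01  0.05] w 12.8 t 32.85
```

View pics/w21c.png

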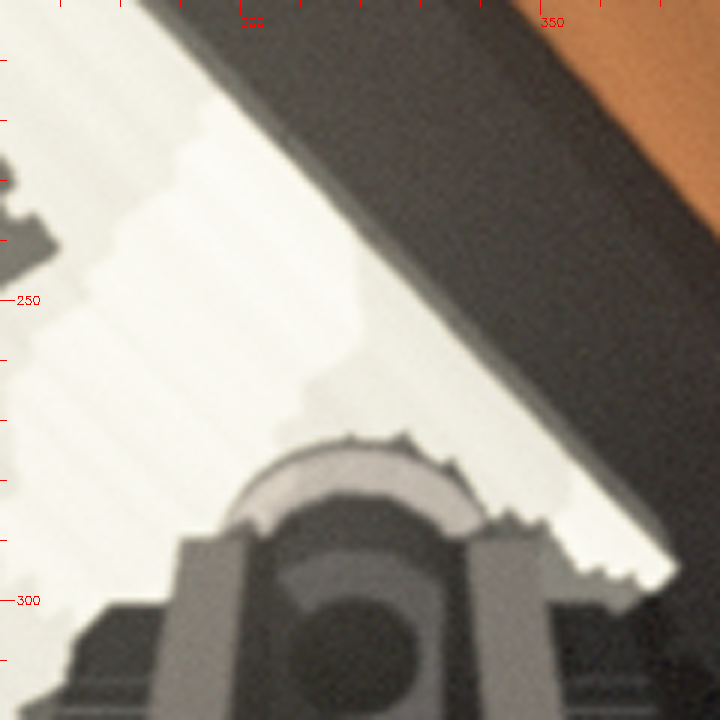

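```bash
python3 -m handwheel '0.5 0.4 1.5 0 0 0 8;0.5 0.4 3 0 0 0 8;0.5 0.4 4 0 0 0 8;0.5 0.4 4.8 0 0 0 8;0.5 0.4 4.8 0 0 0 8'; python3 st.py
```

```text
clock: 33.52
tcp_pos: [0.5808, 0.138, 0.0526]
orientation: [-3.015, 0.88, 0.0]
contact_force: [-1.5, -3.3, 5.8]
grip_width: 0.0126
x,y off hole [69.53 67.68] shoulder above -26.2 F tool [ 0.5  3.6 -5.8] mom [-0.76  0.18 -0.02] tilt deg (R_down^-1 R) [ 0.01 -0.02  0.05] w 12.6 t 33.525
```

```bash
python3 -m handwheel '0 0.3 -0.2 0 0 0 20;0 0.3 -0.2 0 0 0 32;0 0.3 -0.2 0 0 0 32'; python3 - <<'E'
from h import *
w=grab_frame("wrist"); crop(w,200,150,440,350,3,"w22c.png"); o=readout.get_obs(); print(o["grip_width"],o["contact_force"])
E
```

```text
clock: 33.9
tcp_pos: [0.5805, 0.1386, 0.0522]
orientation: [-3.016, 0.879, 0.001]
contact_force: [-0.2, 0.9, 0.1]
grip_width: 0.0323
0.03183274733417283 [-0.10502404 -0.06563054 -0.35915036]
```

View pics/w22c.png

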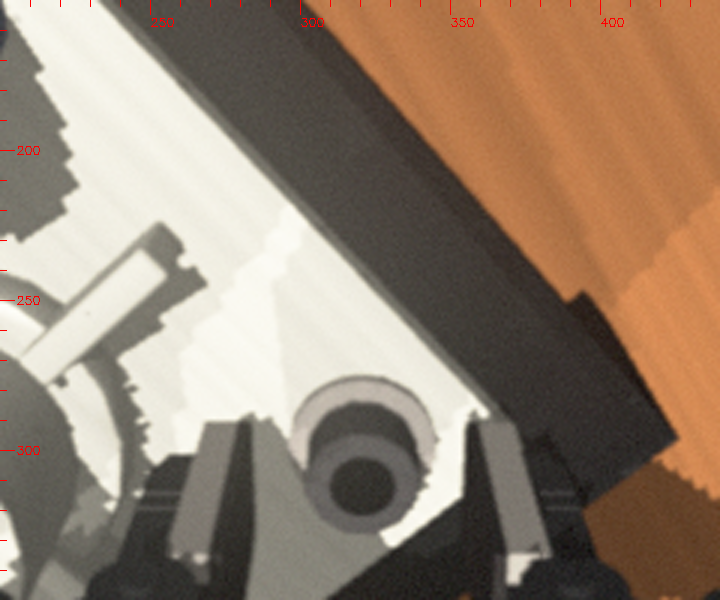

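```bash
python3 -m handwheel '0 0 -20 0 0 0 34;0 0 -70 0 0 0 34;0 0 -130 0 0 0 34;0 0 -180 0 0 0 34;0 0 -180 0 0 0 34'; python3 - <<'E'
from h import *
w=grab_frame("wrist"); cv2.imwrite("pics/w23.png",w["pixels"][:,:,::-1])
print(goto([.5325,-.141,.1],np.radians(-32.5)))
E
```

```text
clock: 34.58
tcp_pos: [0.5836, 0.1379, 0.2381]
orientation: [-3.01, 0.88, -0.011]
contact_force: [0.5, -0.3, 0.2]
grip_width: 0.0338
(array([108.2, 262.4, 134.5]), array([-0.26, -0.14, -0.06]))
```

View pics/w23.png

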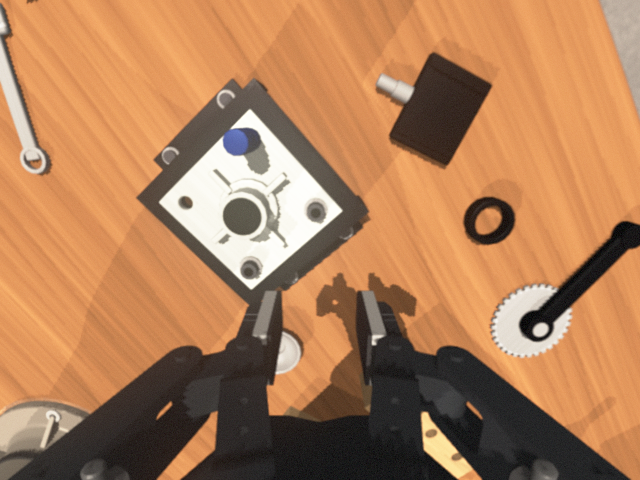

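Bolt is seated in hole_1 (316,210), the same as the fitted bolt (250,268); the drift is still upright at (240,140). Now to the second bolt.

```bash
python3 -m handwheel '108 262 10 0 0 0 34;108 262 10 0 0 0 34;108 262 10 0 0 0 34;108 262 10 0 0 0 34;108 262 20 0 0 0 34;108 262 80 0 0 0 34;108 262 120 0 0 0 34;108 262 132 0 0 0 34;108 262 132 0 0 0 34'; python3 - <<'E'
from h import *
print(goto([.5325,-.141,.046],np.radians(-32.5)))
w=grab_frame("wrist"); crop(w,200,150,440,350,3,"w24c.png")
o=readout.get_obs();M=R.from_rotvec(o["orientation"]).as_matrix()
print(w2px(w,[o["tcp_pos"]+M@np.array([0,0,o["tcp_pos"][2]-.0765])]))
E
```

```text
clock: 35.75
tcp_pos: [0.5304, -0.1411, 0.1002]
orientation: [3.015, -0.88, -0.002]
contact_force: [-0.1, 0.1, 0.6]
grip_width: 0.0343
(array([ 1.8, -1.3, 54.2]), array([ 0.05,  0.06, -0.05]))
[[319.08522117 264.08467634]]
```

View pics/w24c.png

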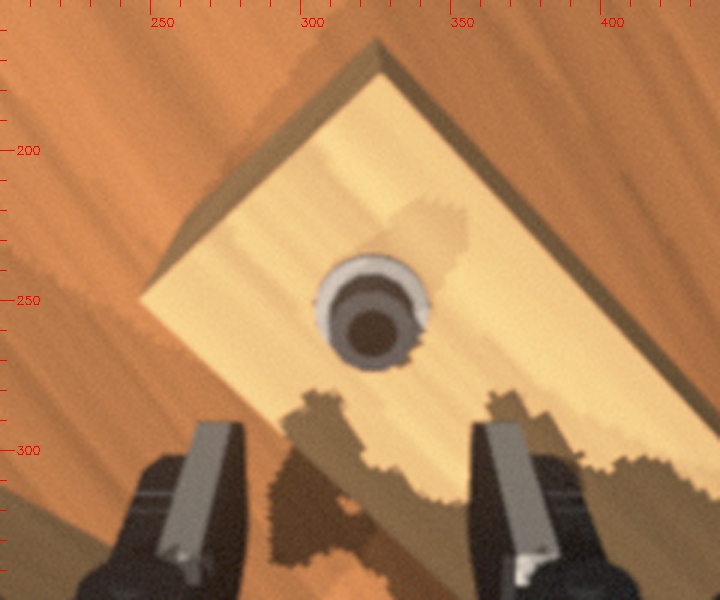

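```bash
python3 -m handwheel '1.2 -0.9 30 0 0 0 34;1.2 -0.9 45 0 0 0 34;1.2 -0.9 54 0 0 0 34;1.2 -0.9 54 0 0 0 34;1.2 -0.9 54 0 0 0 20;1.2 -0.9 54 0 0 0 8;1.2 -0.9 54 0 0 0 8;1.2 -0.9 54 0 0 0 8' 40; python3 - <<'E'
from h import *
w=grab_frame("wrist"); crop(w,220,180,420,380,3,"w25c.png")
E
```

```text
clock: 36.8
tcp_pos: [0.5328, -0.1412, 0.0472]
orientation: [-3.015, 0.88, -0.002]
contact_force: [-0.3, -0.5, 6.2]
grip_width: 0.014
```

View pics/w25c.png

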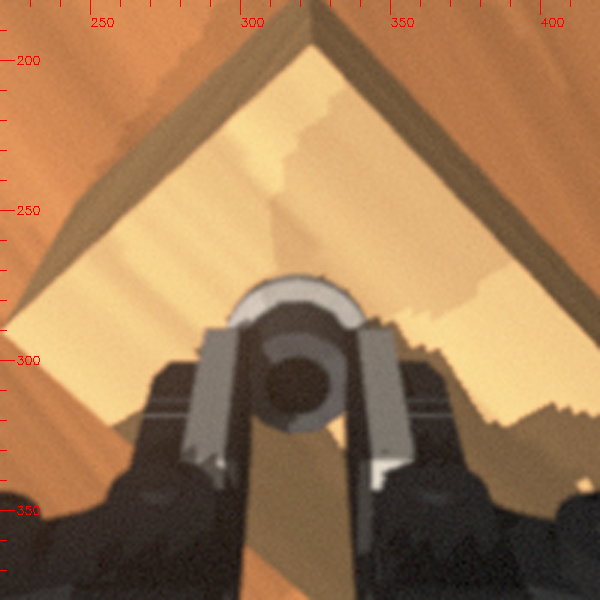

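```bash
python3 -m handwheel '0 0 -20 0 0 0 8; 0 0 -60 0 0 0 8;0 0 -110 0 0 0 8;0 0 -170 0 0 0 8;0 0 -200 0 0 0 8' 70; python3 - <<'E'
from h import *
print(goto([.4755,.215,.108],np.radians(-32.5)))
E
```

```text
clock: 37.48
tcp_pos: [0.5331, -0.1418, 0.2506]
orientation: [-3.014, 0.881, -0.007]
contact_force: [0.4, 0.7, -0.3]
grip_width: 0.0122
(array([-241.3, -269.3,  142.3]), array([-0.14, -0.22, -0.1 ]))
```

```bash
python3 -m handwheel '-241 -269 0 0 0 0 8;-241 -269 0 0 0 0 8;-241 -269 0 0 0 0 8;-241 -269 0 0 0 0 8;-241 -269 0 0 0 0 8;-241 -269 0 0 0 0 8;-241 -269 0 0 0 0 8;-241 -269 50 0 0 0 8;-241 -269 100 0 0 0 8;-241 -269 141 0 0 0 8;-241 -269 141 0 0 0 8'; python3 - <<'E'
from h import *
o=readout.get_obs(); print(o["tcp_pos"],o["grip_width"],o["contact_force"])
w=grab_frame("wrist"); crop(w,200,150,440,350,3,"w26c.png")
M=R.from_rotvec(o["orientation"]).as_matrix()
print(w2px(w,[o["tcp_pos"]+M@np.array([0,0,z]) for z in (-.0305,-.016,.025)]), w2px(w,[.4755,.215,.068]))
print(goto([.4755,.215,.1],np.radians(-32.5)))
E
```

```text
clock: 38.85
tcp_pos: [0.4721, 0.213, 0.1039]
orientation: [3.01, -0.882, -0.005]
contact_force: [-0.6, -0.5, 0.1]
grip_width: 0.0121
[0.47210106 0.2129866  0.10389684] 0.012093516605066102 [-0.59855459 -0.46031927  0.05001275]
[[317.29035618 312.13750938]
 [317.40355678 296.67169131]
 [317.64490392 263.7795782 ]] [[320.60501269 251.47615926]]
(array([ 0.9, -1.8,  5.8]), array([ 0.11, -0.  , -0.15]))
```

View pics/w26c.png

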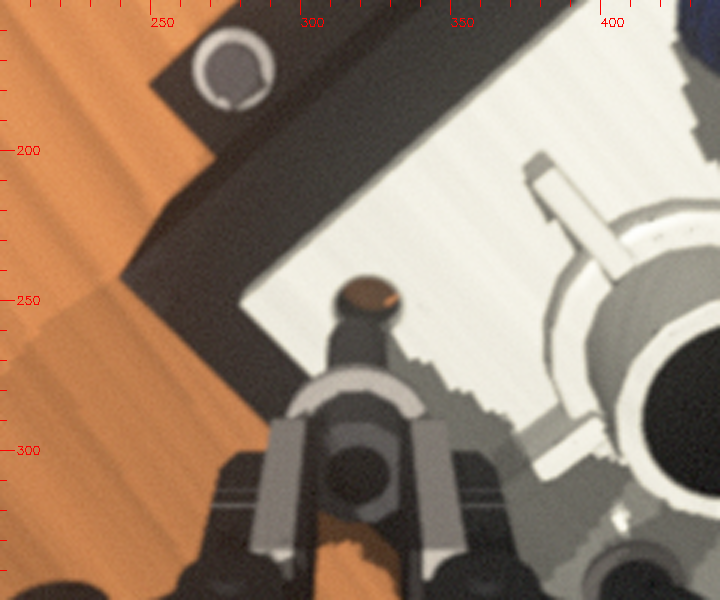

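```bash
python3 -m handwheel '2.4 -1.7 4 0 0 0 8;2.4 -1.7 8 0 0 0 8;2.4 -1.7 8 0 0 0 8'; python3 - <<'E'
from h import *
o=readout.get_obs(); print(o["tcp_pos"],o["grip_width"],o["contact_force"])
w=grab_frame("wrist"); crop(w,260,200,380,320,6,"w27c.png")
E
```

```text
clock: 39.28
tcp_pos: [0.477, 0.2158, 0.0979]
orientation: [-3.015, 0.88, -0.001]
contact_force: [0.0, -0.3, -0.6]
grip_width: 0.0122
[0.47700761 0.21579478 0.09791237] 0.012247990756054386 [ 0.03449848 -0.33510099 -0.56699773]
```

View pics/w27c.png

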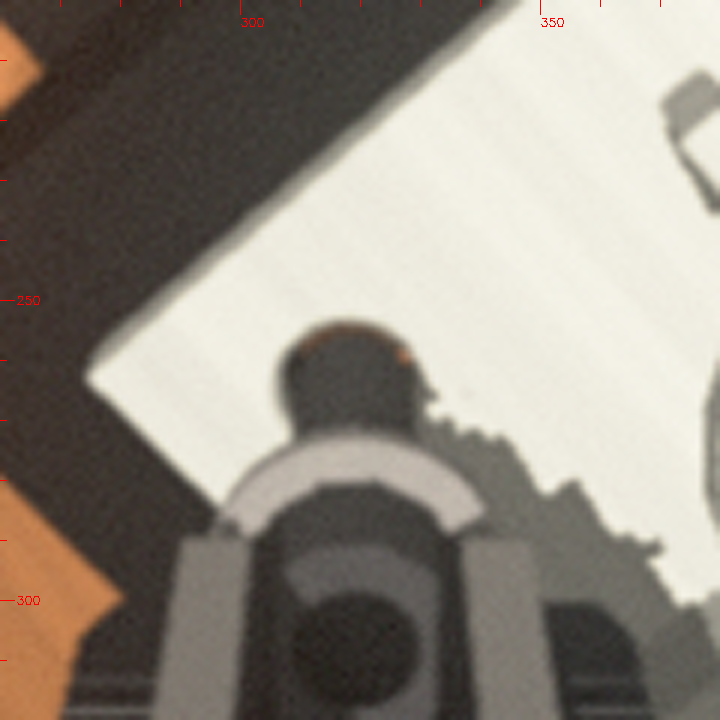

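```bash
python3 -m handwheel '-0.7 1.8 0 0 0 0 8;-0.7 1.8 3 0 0 0 8;-0.7 1.8 6 0 0 0 8;-0.7 1.8 8 0 0 0 8;-0.7 1.8 8 0 0 0 8'; python3 st.py; python3 - <<'E'
from h import *
w=grab_frame("wrist"); crop(w,260,200,380,320,6,"w28c.png")
E
```

```text
clock: 39.95
tcp_pos: [0.475, 0.2144, 0.0891]
orientation: [3.015, -0.88, -0.001]
contact_force: [0.2, -0.1, -0.3]
grip_width: 0.0121
x,y off hole [-60.71  60.26] shoulder above 10.25 F tool [0.2 0.  0.3] mom [ 0.01 -0.03 -0.06] tilt deg (R_down^-1 R) [-0.03 -0.01  0.04] w 12.1 t 39.95
```

View pics/w28c.png

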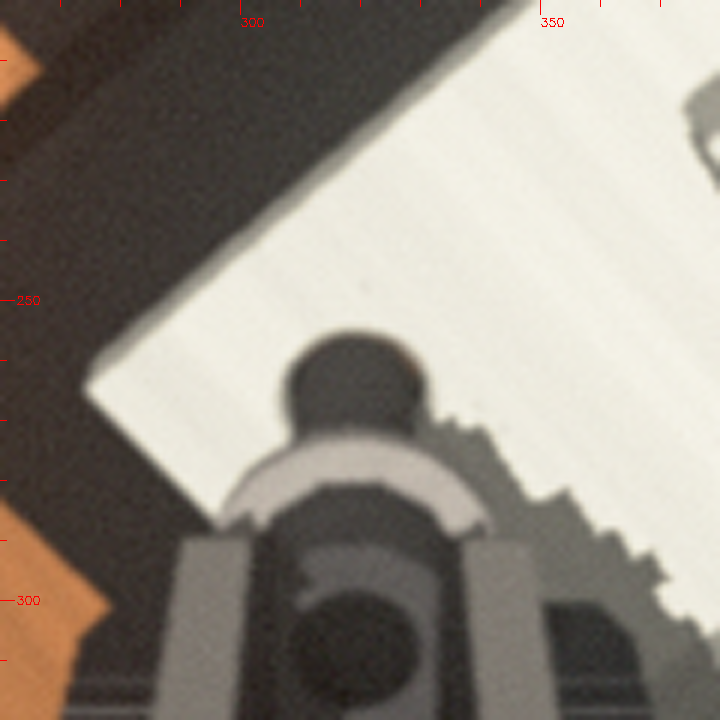

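```bash
python3 -m handwheel '0 0 2 0 0 0 8;0 0 4 0 0 0 8;0 0 6 0 0 0 8;0 0 8 0 0 0 8; 0 0 8 0 0 0 8'; python3 st.py
```

```text
clock: 40.62
tcp_pos: [0.4751, 0.2144, 0.0812]
orientation: [3.016, -0.88, -0.0]
contact_force: [-0.8, -0.4, -1.2]
grip_width: 0.0125
x,y off hole [-60.66  60.18] shoulder above 2.38 F tool [-0.5  0.8  1.2] mom [-0.02  0.04  0.01] tilt deg (R_down^-1 R) [-0.01 -0.    0.04] w 12.5 t 40.625
```

```bash
python3 -m handwheel '0 0 3 0 0 0 8;0 0 6 0 0 0 8;0 0 9 0 0 0 8;0 0 12 0 0 0 8; 0 0 12 0 0 0 8'; python3 st.py; python3 -m handwheel '0 0 3 0 0 0 8;0 0 6 0 0 0 8;0 0 9 0 0 0 8; 0 0 9 0 0 0 8'; python3 st.py
```

```text
clock: 41.25
tcp_pos: [0.475, 0.2143, 0.0691]
orientation: [3.015, -0.88, -0.0]
contact_force: [0.3, -0.6, -0.2]
grip_width: 0.0123
x,y off hole [-60.7   60.27] shoulder above -9.78 F tool [0.6 0.4 0.2] mom [-0.06  0.06  0.01] tilt deg (R_down^-1 R) [-0.03 -0.01  0.04] w 12.3 t 41.25
clock: 41.75
tcp_pos: [0.475, 0.2143, 0.0601]
orientation: [3.015, -0.88, -0.0]
contact_force: [-0.1, -0.5, -0.6]
grip_width: 0.0126
x,y off hole [-60.69  60.26] shoulder above -18.77 F tool [0.2 0.4 0.6] mom [-0.08  0.03  0.  ] tilt deg (R_down^-1 R) [-0.03 -0.01  0.04] w 12.6 t 41.75
```

Seat is about 7 mm above the flange; finishing gently.

```bash
python3 -m handwheel '0 0 2 0 0 0 8;0 0 4 0 0 0 8;0 0 6 0 0 0 8; 0 0 6.5 0 0 0 8;0 0 6.5 0 0 0 8'; python3 st.py; python3 -m handwheel '0 0 0.5 0 0 0 8;0 0 1 0 0 0 8;0 0 1 0 0 0 8'; python3 st.py
```

```text
clock: 42.38
tcp_pos: [0.4751, 0.2144, 0.0538]
orientation: [3.016, -0.88, -0.0]
contact_force: [-1.1, -1.1, -0.8]
grip_width: 0.0124
x,y off hole [-60.62  60.19] shoulder above -25.02 F tool [-0.3  1.5  0.8] mom [-0.26  0.14 -0.05] tilt deg (R_down^-1 R) [-0.01 -0.    0.05] w 12.4 t 42.375
clock: 42.75
tcp_pos: [0.4751, 0.2143, 0.0533]
orientation: [-3.016, 0.881, 0.001]
contact_force: [-3.0, -1.9, 7.1]
grip_width: 0.0124
x,y off hole [-60.57  60.32] shoulder above -25.5 F tool [-1.5  3.3 -7.1] mom [-0.85 -0.21  0.  ] tilt deg (R_down^-1 R) [-0.   -0.03  0.06] w 12.4 t 42.75
```

Seated (7 N at the stop). Release and lift.

```bash
python3 -m handwheel '0 0.2 -0.3 0 0 0 20;0 0.2 -0.3 0 0 0 32;0 0.2 -0.3 0 0 0 32;0 0.2 -20 0 0 0 34;0 0.2 -70 0 0 0 34;0 0.2 -130 0 0 0 34;0 0.2 -180 0 0 0 34;0 0.2 -180 0 0 0 34'; python3 - <<'E'
from h import *
w=grab_frame("wrist"); cv2.imwrite("pics/w30.png",w["pixels"][:,:,::-1]); crop(w,200,130,460,330,3,"w30c.png")
s=grab_frame("side"); crop(s,240,130,360,250,6,"s30.png")
E
```

```text
clock: 43.75
tcp_pos: [0.4775, 0.2155, 0.2367]
orientation: [-3.009, 0.878, -0.007]
contact_force: [0.7, -0.1, -0.9]
grip_width: 0.0341
```

View pics/w30.png

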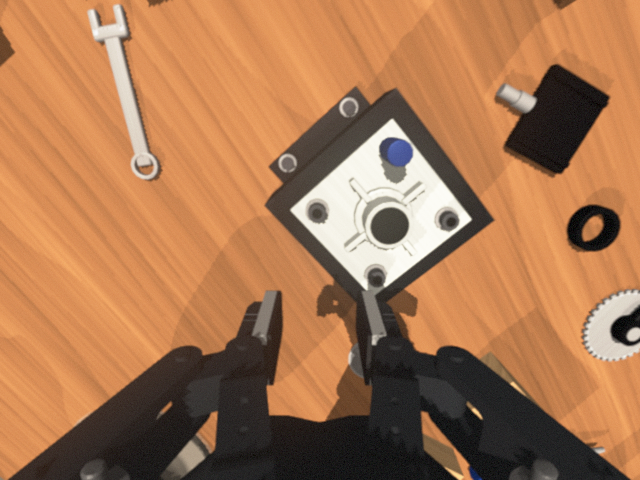

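View pics/w30c.png

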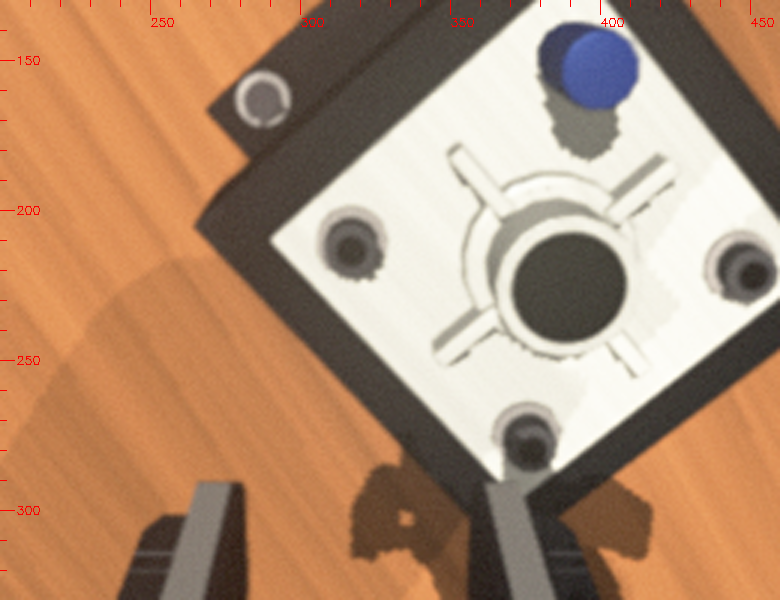

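View pics/s30.png

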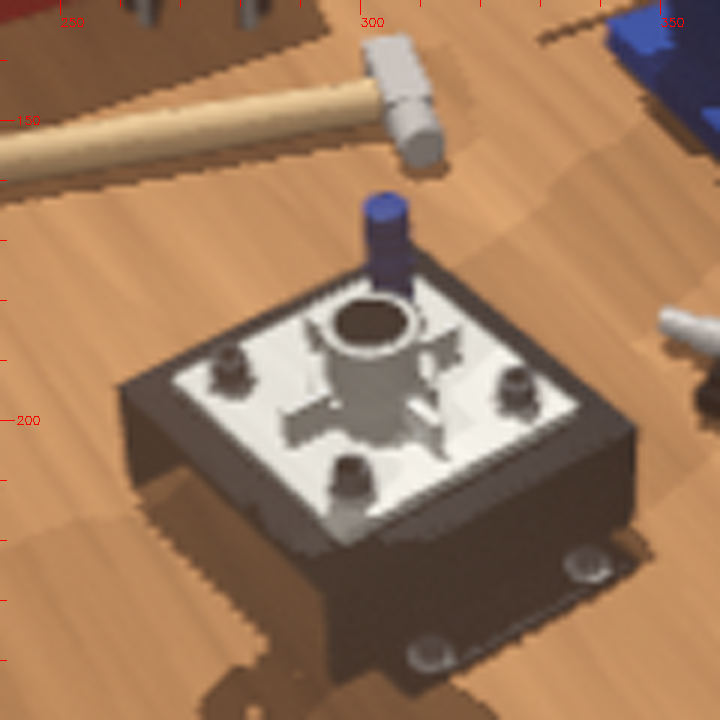

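```bash
python3 - <<'E'
from h import *
import pickle
t=grab_frame("top"); cv2.imwrite("pics/t31.png",t["pixels"][:,:,::-1])
t0,_=pickle.load(open("f0.pkl","rb"))
w=grab_frame("wrist")
# drift top and bolt heads in wrist image
o=readout.get_obs(); print(o["tcp_pos"],o["clock"])
E
```

```text
[0.47413209 0.21403446 0.23158413] 43.95
```

View pics/t31.png

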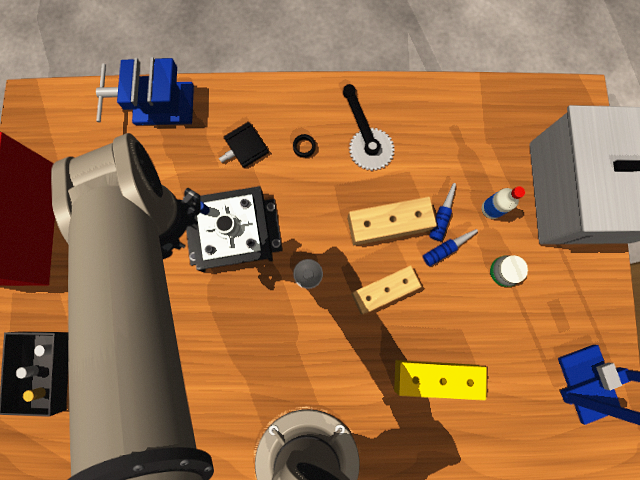

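```bash
python3 -m handwheel '0 0 0 0 0 0 34;0 0 0 0 0 0 34'; python3 -c "
from bench import workorder
print(workorder.hand_in())"
```

```text
clock: 44.2
tcp_pos: [0.4747, 0.214, 0.2321]
orientation: [3.014, -0.88, -0.001]
contact_force: [0.1, -0.1, 0.5]
grip_width: 0.0338
the job is handed in; nothing more can be done
None
```

I wedged the drift pin home in the far hole. I then set one bolt in hole_1 and the other in hole_2, and handed the job in at about 44 s, with no verdict reported.

**Drift pin:** It stopped dead at the flange with its lower face reading within about 0.2 mm of the top. The readings I took peaked at about 23 N down and 16 N sideways. The side picture shows it upright.

**Bolts:** Both stopped against the flange at 6–7 N, with their washers reading 0.1–0.6 mm above it. In the last wrist and side pictures both match the fitted bolt, and the gripper was clear of everything.

**Bystanders:** By eye in the last top view, nothing it shows on your leave-alone list had moved. The hammer and spanner were mostly hidden by the arm there. I saw them only in the side and wrist pictures and did not measure them.

**What disagreed:**
- **Spare drifts:** The two larger drifts, which stood upright in the first pictures, were lying down by my first wrist view. I never felt contact with them.
- **Camera positions:** The camera estimates differed from the arm's own positions by 2–3 mm, so I lined up the last few millimetres by the part and hole in the wrist picture.
- **Finger ends:** The finger ends sit well above the stated tool point (over 16 mm with the jaws 34 mm apart), so I gripped each bolt head lower than planned.
- **Opening reading:** The finger opening read 3–6 mm below the true size of whatever it held.

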